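# Jog a stopper under the screw press and nip it

### The arm

A 6-joint arm with a two-finger parallel gripper is mounted at the origin on a cart in front of the work surface, level with it; the furniture and walls round the work are solid. World frame = base frame: x ahead of the robot, y to its left, z up, the work surface at z = 0. Lengths are in m, angles in rad, forces in N, time in s.
With the tool pointing down it reaches from about 0.325 to 0.9 m from the base axis. Payload 3.5 kg.
Tool frame: the origin (TCP) lies at the very end of the fingers, on their centre line; the grasp point (between the pads) lies 19 mm behind it (arm.hold_point_z is the distance from the TCP to the grasp point, in m); z points along the fingers, y is the direction in which the jaws open and shut (so a half turn about z gives the same grasp; the last joint's range is limited). The gripper opens to 85 mm and grips with 20 to 120 N. Pads are 22 mm wide; open, the fingers measure 114 mm over their backs; the gripper's body (76 mm by 85 mm) begins 54 mm behind the grasp point. The pads swing forward as they close: fully open they stand 13 mm farther back than shut.
Start: joints at [-1.295, 0.276, -0.026, 1.268, 0, 1.467], TCP at [0.231, -0.581, 0.208] pointing down, gripper open.
Joint ranges: [-3.12, 3.12], [-0.85, 1.88], [-1.08, 1.24], [-1.95, 2.15], [-1.57, 1.53], [-3.14, 3.14]. Speed limits (rad/s): [2.57, 2.57, 3.14, 3.14, 3.14, 3.14].

### API

Orientations are given as [roll, pitch, yaw] about the fixed x, y, z axes, in that order (R = Rz(yaw) Ry(pitch) Rx(roll)).
In Python, from rig import telemetry, viewer, job, arm gives the robot as it stands.
- The arm moves only by the tool send_rows, never from a script. Its argument "increments" is one flat list of numbers, 7 for each row, row after row: the turn, a rotation vector about the tool's x, y, z in rad, then the shift along the tool's x, y, z in cm, then the finger opening in cm, from 0 to 8.54. A call has 1 to 20 rows; each row shifts and turns the commanded pose from where the row before left it, along the tool's axes as they then stand; what a row does not reach is not made up. A row lasts 1/8 s, in which the tool goes at most 62.5 mm and 10.7 degrees, less where a joint would pass 70% of its speed; a pose out of reach is approached as far as the arm can. A call with a gripper value outside its range is refused whole. The fingers move at their own pace and stop on an object; "grip_force" is the grip in N (left out, the last holds). Time passes only in rows, so rows that do not move let the fingers close. It gives the time, the measured TCP pose, the force and the opening at its end, in the units of the state.
- telemetry.read_state(): the state, without advancing time (a new reading comes with each control period).
- viewer.camera(name): name is "scene" or "top" or "wrist"; returns (picture, depth): 480x640x3 uint8, red, green, blue; 480x640 float32, m along the optical axis (not along the pixel's ray), 0 where there is no reading.
- viewer.get_calibration(name): a dict with "mtx" (3x3 intrinsics, pixels), "R" (3x3) and "t" (3): a world point X has camera coordinates R X + t; the wrist camera has in their place "tool_from_camera" (4x4, takes a point from camera to tool coordinates, whose origin is the TCP and whose axes are the flange's). Camera axes: x right, y down, z forward; pixel columns grow to the right and rows downward; lengths in m; the calibration is good to about 2 mm. A picture is of the moment at which its call begins: read the wrist's pose just before it. get_calibration takes no time and is no camera call.
- job.hand_in(): hands the job in, once; it reports no verdict.
Trained networks look in the newest picture that a camera, given by its name, has taken for a name from the list of things; names that differ only in an ending like _2 or _b are one class to them, and where a whole thing is asked for, a point or a joint stands for the part that bears it (a point fixed in the world has none). Each returns a list of dicts, best first, with "p" (0 to 1); they miss things now and then, are a little off and sometimes report something else, mostly with a low value. They report only what shows in the picture. A call takes as long as a camera call. They do not tell look-alikes from the thing itself.
- viewer.silhouettes(camera, name): "pixels" (480x640 bool, what is visible of it).
- viewer.tip_of(camera, name): "point" ([x, y, z] in m, in world coordinates, good to about 4 mm: a listed point, or the origin of a listed thing).
The state is a dict: "time": time; "q": joint angles; "joint_vel": joint speeds; "effort": joint torques, N m; "tcp_pos": TCP position; "eef_rot": TCP orientation; "ft_force": force on the tool from outside, world axes, zero at the start; "wrist_torque": the same for the moment, N m; "opening": opening from 0.0 (shut) to 1.0 (fully open).
Only numpy, scipy, OpenCV 4.12 (cv2) and the standard library are available. Lean on these libraries where they do the work, as an engineer would, in place of code of your own. Each camera call takes 0.05 s, during which the arm holds its last target.

### The job

Hold the spring-centred jog stick over to the side the slide table has to travel, and let it spring back to centre when the large stopper (not the small one) stands centred under the press foot. Then swing the handwheel's folded handle upright, wind the wheel about one turn clockwise so that the sprung foot bears on the stopper and is pushed roughly halfway in, and fold the handle down flat again. Do not touch the two stoppers, and do not knock the tin, marker or caliper about.

Things in the scene. Friction and masses are not known exactly. Their poses are not given: they have to be found in the camera images.
- press: Small green screw press fixed to the bench, about 215 mm deep, 250 mm wide and 207 mm high, plus the handwheel on top. Origin on the bench top, straight below the axis of ram, foot and handwheel; x axis to the press's column (away from the robot), y along the slide table's travel, z up.
- slide_table (a joint): Travel of the steel slide table (92 x 190 mm plate, top with rubber mat 46 mm above the bench) that carries both stoppers, in m along the press's y axis: 0 in the middle, -0.085 to 0.085. It is power-fed and moves only while the jog stick is held over.
- large_stopper: Large black tapered rubber stopper, 76 mm across the top, about 53 mm across the foot, 52 mm high, with a wide bore; stands loose on the slide table some 40 to 70 mm to the left or right of the press foot. Origin at the centre of its underside.
- small_stopper: Smaller black tapered stopper, 55 mm across and 41 mm high, loose on the slide table on the other side of the press foot. Origin at the centre of its underside.
- foot_face (a point): Centre of the underside of the press foot, a steel disc 42 mm across on the vertical ram; at the start some 12 to 18 mm above the top of the large stopper.
- press_foot (a joint): How far the sprung foot is pushed up into the ram, in m: 0 free, 0.016 solid. About 1.6 N at first, 0.4 N more per mm. When the foot bears on the stopper it is best left at about 0.008.
- jog_console: Grey control box fixed to the bench, 125 x 100 mm, 46 mm high, to the right of the press. Origin at the bench top below the stick's pivot, x away from the robot along the box, y to the left along the stick's tilt.
- stick_knob (a point): Centre of the black barrel-shaped knob (18 to 29 mm thick, 43 mm high, top 18 mm above this point) on the jog stick; 75 mm above the stick's pivot, which lies 48 mm above the bench. The knob moves on an arc about that pivot, in the console's y-z plane.
- jog_stick (a joint): Tilt of the jog stick in rad: 0 centred, 0.40 full over to the console's +y (left), -0.40 full over to the right. Spring 1.6 Nm/rad (8 to 9 N at the knob for full tilt); left alone it returns to 0 within 0.04 and the table stops within 3 mm. Tilted left the table travels to the press's +y, tilted right to -y; speed about 30 mm/s at 0.40, 20 mm/s at 0.30, 9 mm/s at 0.20, standing still below about 0.11.
- press_wheel (a joint): Turn of the horizontal disc handwheel in rad, positive clockwise seen from above; starts between -0.7 and 0.7. One turn clockwise lowers the foot 24 mm. Friction 0.15 Nm; it stays where it is left.
- wheel_centre (a point): Centre of the handwheel's flat upper face, 219 mm above the bench; the wheel is 124 mm across.
- fold_pivot (a point): Hinge of the folding handle on the wheel, 48 mm from the wheel's axis and 22 mm above its upper face; it goes round with the wheel. At wheel angle 0 it lies on the press's -x side.
- fold_handle (a joint): Swing of the folding handle in rad: 0 folded flat across the wheel from the pivot towards and past the wheel's axis, 1.57 standing upright over the pivot. Friction 0.1 Nm; it stays where it is left.
- handle_grip (a point): Point on the axis of the handle's black grip, 70 mm from the fold pivot and 22 mm short of the handle's end. The grip is round, 19 to 21 mm thick, from 15 to 87 mm from the pivot, and spins freely about its own axis.
- talc_tin: Tin, 64 mm across, 84 mm high, a bystander. Origin at the centre of its underside.
- marker: Paint marker lying on the bench, 131 mm long, a bystander. Origin under its middle.
- caliper: Steel caliper lying on the bench, 240 mm long, a bystander. Origin under its middle.
Things that resemble listed ones, but are neither listed nor needed, are in the scene too. What is shaped like the large_stopper but turquoise is not meant.

How it is judged:
By the outcome, as a careful person would: the job done as asked, in the order asked, and still so for the second after the job is handed in, with the robot touching nothing.
It also fails if it takes over 72 s, if anything falls off the work surface, if the arm or the gripper's body presses on something with over 40 N, if the wrist force passes 120 N, or if a joint passes its speed limit or range.

## Working session

There is one attempt and no reset: what is moved stays moved. The work goes in short steps, Python scripts to look and compute and a tool call to move; the robot and the scene stay as the last step left them, time stands still between calls to the robot, and variables do not carry over. Pictures are saved under pics/ and viewed, and the job is handed in when it is done.

Besides the shell and the picture viewer there is one more tool, called after "Emit:" as a command line: name --argument value ..., lists and objects as JSON in quotes. send_rows: Moves the arm, as the interface text tells. Its arguments: {"type":"object","properties":{"increments":{"type":"array","items":{"type":"number"}},"grip_force":{"type":"number"}},"required":["increments"]}

```bash
ls; mkdir -p pics
cat > h.py <<'E'
import numpy as np, cv2
from rig import telemetry, viewer, job, arm
def save(n,p): cv2.imwrite('pics/%s.png'%n, cv2.cvtColor(p,cv2.COLOR_RGB2BGR))
def world(cam,d,u,v,cal=None):
    c=cal or viewer.get_calibration(cam); z=d
    X=np.linalg.inv(c['mtx'])@np.array([u,v,1.])*z
    return c['R'].T@(X-c['t'])
E
python3 - <<'E'
from h import *
s=telemetry.read_state(); print(s, arm.hold_point_z)
for c in ['scene','top']:
    p,d=viewer.camera(c); save(c+'0',p); np.save(c+'0.npy',d)
    cal=viewer.get_calibration(c); print(c,cal['mtx'].tolist(),(-cal['R'].T@cal['t']).round(3))
    for n in ['press','large_stopper','small_stopper','foot_face','jog_console','stick_knob','wheel_centre','fold_pivot','handle_grip','talc_tin','marker','caliper']:
        print(n,[(np.round(r['point'],4).tolist(),round(r['p'],2)) for r in viewer.tip_of(c,n)])
print(telemetry.read_state()['time'])
E
```

```text
pics
{'time': 0.0, 'q': array([-1.29541026e+00,  2.77149216e-01, -2.79329251e-02,  1.26802502e+00,
       -8.52531287e-06,  1.46739659e+00]), 'joint_vel': array([-0.00054989, -0.00157732,  0.00112216, -0.00149698,  0.00063575,
       -0.00077582]), 'effort': array([-1.64865618e-03, -4.45510912e+01,  2.95199972e+01,  1.64751057e-02,
       -2.72774537e-05, -9.86053863e-06]), 'tcp_pos': array([ 0.2308715 , -0.57986135,  0.20662521]), 'eef_rot': array([-3.13929328e+00, -2.30034011e-04,  3.78785552e-01]), 'ft_force': array([0.27278936, 1.40890178, 1.55640097]), 'wrist_torque': array([-0.00818584, -0.0144493 , -0.02337116]), 'opening': 1.0001155601368927} 0.0187
scene [[499.19494456150613, 0.0, 317.17811438186453], [0.0, 499.19494456150613, 236.00104485158994], [0.0, 0.0, 1.0]] [0.055 0.524 0.696]
press [([0.5367, 0.0864, 0.0004], 0.94)]
large_stopper [([0.5217, -0.1297, -0.0003], 0.92), ([0.5379, 0.1291, 0.0505], 0.91)]
small_stopper [([0.536, 0.0414, 0.0503], 0.76)]
foot_face [([0.5385, 0.0412, 0.0448], 0.75), ([0.542, 0.0823, 0.114], 0.74)]
jog_console [([0.4606, -0.2942, -0.003], 0.81
[... 480 characters left out ...]
47329543061, 237.37515513199492], [0.0, 0.0, 1.0]] [ 0.427 -0.097  1.356]
press [([0.5373, 0.0826, 0.0025], 0.85)]
large_stopper [([0.5193, -0.1285, -0.0022], 0.73), ([0.4574, -0.2916, 0.1272], 0.59)]
small_stopper [([0.5393, 0.0422, 0.0465], 0.74)]
foot_face [([0.4598, -0.2931, 0.1203], 0.61)]
jog_console [([0.4589, -0.29, -0.003], 0.69)]
stick_knob []
wheel_centre [([0.5413, 0.0852, 0.2238], 0.83)]
fold_pivot [([0.4946, 0.0855, 0.2382], 0.82)]
handle_grip [([0.5669, 0.0802, 0.2414], 0.86)]
talc_tin [([0.6837, -0.3344, -0.0025], 0.71), ([0.4549, -0.2902, -0.0016], 0.53), ([0.5402, 0.0873, 0.223], 0.17)]
marker [([0.3922, -0.0896, 0.0001], 0.83)]
caliper [([0.405, 0.1407, 0.0023], 0.86)]
1.3
```

View pics/scene0.png

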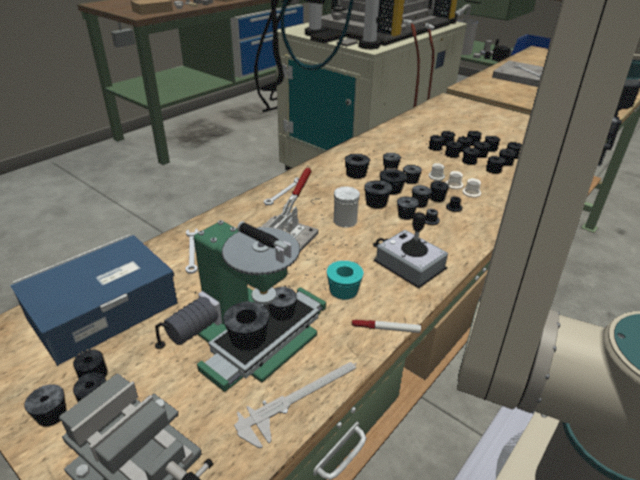

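View pics/top0.png

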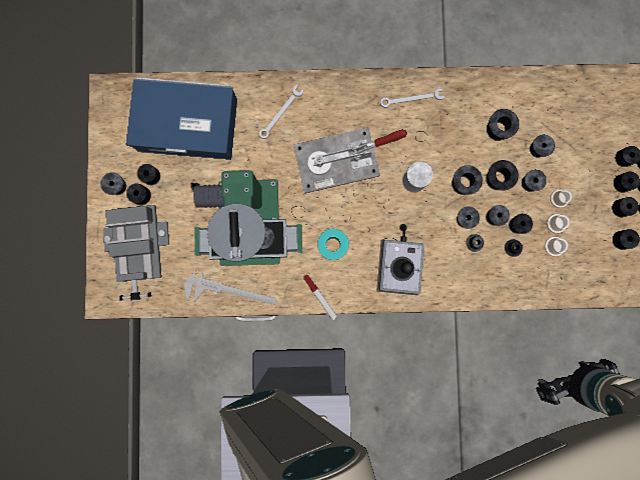

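```bash
cat > meas.py <<'E'
from h import *
def cloud(cam,p,d):
    c=viewer.get_calibration(cam); v,u=np.mgrid[0:480,0:640]
    X=np.stack([(u-c['mtx'][0,2])/c['mtx'][0,0]*d,(v-c['mtx'][1,2])/c['mtx'][1,1]*d,d],-1)
    return (X-c['t'])@c['R']
def sel(P,lo,hi): return ((P>lo)&(P<hi)).all(-1)
E
python3 - <<'E'
from meas import *
p=cv2.cvtColor(cv2.imread('pics/scene0.png'),cv2.COLOR_BGR2RGB);d=np.load('scene0.npy')
P=cloud('scene',p,d)
pt=cv2.cvtColor(cv2.imread('pics/top0.png'),cv2.COLOR_BGR2RGB);dt=np.load('top0.npy')
T=cloud('top',pt,dt)
for nm,Q in (('scene',P),('top',T)):
  for n,c,r,z in (('wheel',(.54,.085),.075,(.21,.226)),('large',(.538,.129),.05,(.09,.106)),('small',(.538,.042),.04,(.08,.095)),('knobtop',(.46,-.293),.03,(.128,.15)),('console',(.46,-.293),.1,(.038,.052))):
    m=sel(Q,[c[0]-r,c[1]-r,z[0]],[c[0]+r,c[1]+r,z[1]])&(Q[...,2]!=0)
    q=Q[m]
    if len(q)<10: print(nm,n,len(q)); continue
    (cx,cy),rad=cv2.minEnclosingCircle(q[:,:2].astype(np.float32)); rr=cv2.minAreaRect(q[:,:2].astype(np.float32))
    print(nm,n,len(q),'z',np.median(q[:,2]).round(4),'circ',round(cx,4),round(cy,4),round(rad,4),'rect',np.round(rr[0],4),np.round(rr[1],4),round(rr[2],2))
crop=cv2.resize(pt[160:310,180:440],None,fx=3,fy=3,interpolation=cv2.INTER_CUBIC); save('topc',crop)
crop=cv2.resize(p[190:390,150:460],None,fx=2.5,fy=2.5,interpolation=cv2.INTER_CUBIC); save('scenec',crop)
E
```

```text
scene wheel 2324 z 0.2183 circ 0.5399 0.0849 0.0645 rect [0.5388 0.0855] [0.1249 0.1248] 66.12
scene large 1017 z 0.0971 circ 0.5386 0.128 0.0395 rect [0.5376 0.1289] [0.0756 0.0758] 9.63
scene small 426 z 0.0861 circ 0.5375 0.0433 0.0284 rect [0.5339 0.0412] [0.0454 0.0553] 29.16
scene knobtop 109 z 0.1352 circ 0.4552 -0.2896 0.0154 rect [ 0.4571 -0.29  ] [0.0255 0.0269] 13.06
scene console 1359 z 0.0461 circ 0.463 -0.2927 0.0776 rect [ 0.4625 -0.2913] [0.1019 0.1267] 82.48
top wheel 2193 z 0.2194 circ 0.5409 0.0861 0.0633 rect [0.5407 0.0858] [0.1227 0.1239] 13.39
top large 0
top small 175 z 0.0875 circ 0.5394 0.0395 0.0262 rect [0.5374 0.0297] [0.0244 0.0521] 78.01
top knobtop 118 z 0.1371 circ 0.4601 -0.2912 0.0141 rect [ 0.4598 -0.2897] [0.0248 0.0252] 88.97
top console 1667 z 0.0467 circ 0.4653 -0.2916 0.0772 rect [ 0.4703 -0.2922] [0.1007 0.1354] 83.13
```

View pics/topc.png

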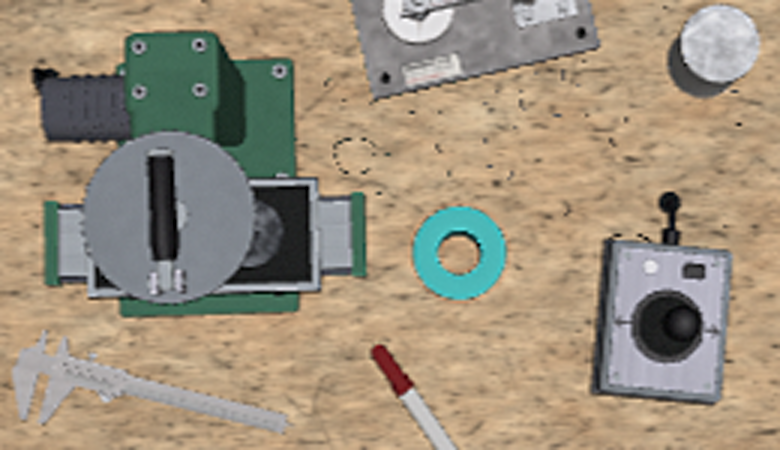

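View pics/scenec.png

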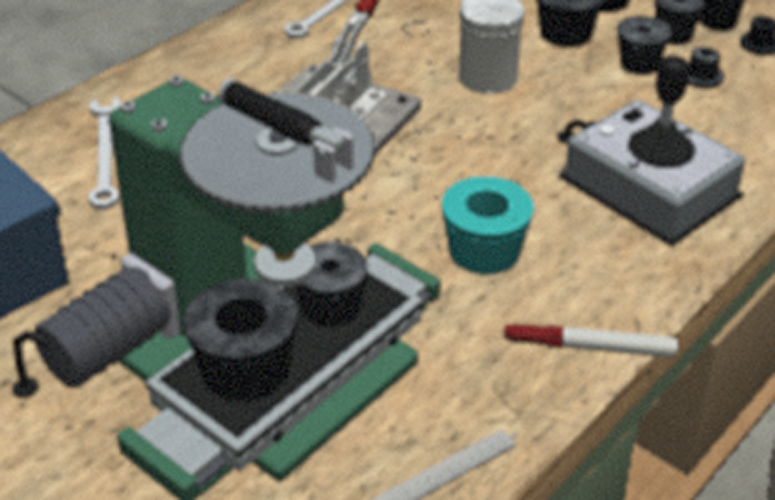

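Emit:
send_rows --increments '[0, 0, 0.163, 0, 0, 0, 6, 0, 0, 0.163, 0, 0, 0, 6, 0, 0, 0.163, 0, 0, 0, 6, 0, 0, 0, 2.45, -3.9, 0, 6, 0, 0, 0, 2.45, -3.9, 0, 6, 0, 0, 0, 2.45, -3.9, 0, 6, 0, 0, 0, 2.45, -3.9, 0, 6, 0, 0, 0, 2.45, -3.9, 0, 6, 0, 0, 0, 2.45, -3.9, 0, 6, 0, 0, 0, 2.45, -3.9, 0, 6, 0, 0, 0, 2.45, -3.9, 0, 6, 0, 0, 0, 0, 0, 0, 6]' --grip_force 30

```text
time: 2.8
tcp_pos: [0.4616, -0.2899, 0.2079]
eef_rot: [-3.141, -0.0, -0.106]
ft_force: [0.1, -0.5, -0.2]
opening: 0.703
```

```bash
cat >> meas.py <<'E'
from scipy.spatial.transform import Rotation as Ro
def d2t(target,s=None):
    s=s or telemetry.read_state(); R=Ro.from_euler('xyz',s['eef_rot']).as_matrix()
    return (R.T@(np.array(target)-s['tcp_pos'])*100).round(2)
def st():
    s=telemetry.read_state(); print('t',round(s['time'],2),'tcp',s['tcp_pos'].round(4),'rpy',s['eef_rot'].round(3),'F',s['ft_force'].round(1),'T',s['wrist_torque'].round(2),'op',round(s['opening'],3),'q',s['q'].round(2)); return s
E
python3 - <<'E'
from meas import *
st(); print(d2t([.46,-.292,.102]))
p,d=viewer.camera('wrist'); save('w1',p)
p,d=viewer.camera('scene'); save('s1',p)
E
```

```text
t 2.8 tcp [ 0.4616 -0.2899  0.2079] rpy [-3.141 -0.    -0.106] F [ 0.1 -0.5 -0.2] T [-0.06  0.07 -0.01] op 0.703 q [-0.68  0.14 -0.2   1.23  0.    2.57]
[-0.14  0.22 10.59]
```

View pics/w1.png

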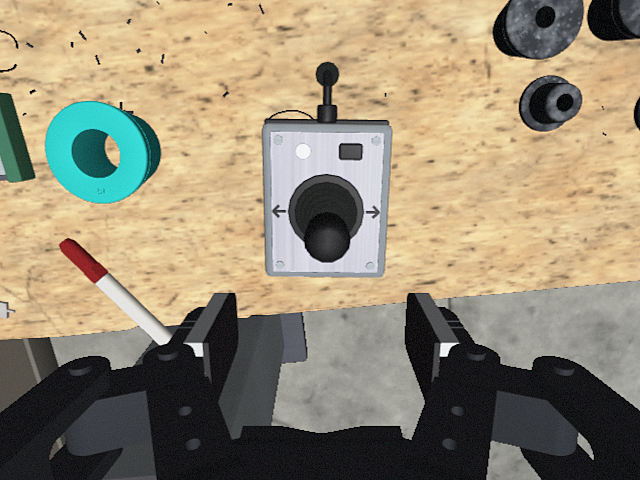

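View pics/s1.png

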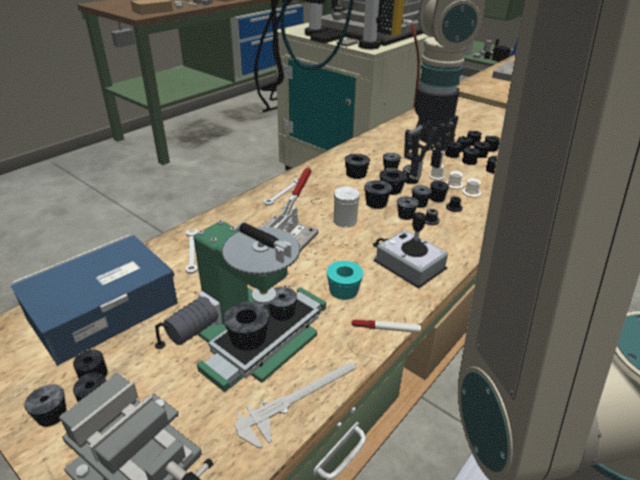

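Emit:
send_rows --increments '[0, 0, 0, -0.07, 0.1, 3.5, 6, 0, 0, 0, -0.07, 0.1, 3.5, 6, 0, 0, 0, 0, 0, 3.5, 6, 0, 0, 0, 0, 0, 0, 6]'

```text
time: 3.4
tcp_pos: [0.4554, -0.2931, 0.1]
eef_rot: [-3.138, 0.006, -0.112]
ft_force: [0.3, 1.2, 0.4]
opening: 0.701
```

Emit:
send_rows --increments '[0, 0, 0, 0, 1, 0, 6, 0, 0, 0, 0, 1, 0, 6, 0, 0, 0, 0, 1, 0.1, 6, 0, 0, 0, 0, 1, 0.2, 6, 0, 0, 0, 0, 0, 0, 6, 0, 0, 0, 0, 0, 0, 6, 0, 0, 0, 0, 0, 0, 6]'

```text
time: 4.28
tcp_pos: [0.4557, -0.3342, 0.1023]
eef_rot: [-3.141, -0.004, -0.11]
ft_force: [-0.9, 4.3, 8.4]
opening: 0.701
```

```bash
cat >> meas.py <<'E'
def off(name):
    s=telemetry.read_state()
    p,d=viewer.camera('scene'); save(name,p); Q=cloud('scene',p,d); r={}
    for n,lo,hi in (('wheel',(.46,.0,.21),(.62,.17,.226)),('large',(.48,.03,.092),(.6,.19,.106))):
        m=sel(Q,lo,hi)
        if n=='large': m&=p.max(-1)<110
        m=m.astype(np.uint8); k,l,stt,_=cv2.connectedComponentsWithStats(m); i=1+np.argmax(stt[1:,4]); q=Q[l==i]
        rr=cv2.minAreaRect(q[:,:2].astype(np.float32)); r[n]=np.array(rr[0]); print(n,len(q),np.round(rr[0],4),np.round(rr[1],4),q[:,1].min().round(4),q[:,1].max().round(4))
    print('diff',(r['large']-r['wheel']).round(4),'t',s['time'])
    return p,d,Q
E
python3 - <<'E'
from meas import *
st(); off('s2')
E
```

```text
t 4.28 tcp [ 0.4557 -0.3342  0.1023] rpy [-3.141 -0.004 -0.11 ] F [-0.9  4.3  8.4] T [1.15 0.08 0.04] op 0.701 q [-0.75  0.25 -0.3   1.02  0.    2.5 ]
wheel 2323 [0.5372 0.0862] [0.1251 0.1216] 0.0204 0.1484
large 940 [0.538 0.125] [0.0764 0.0747] 0.0857 0.1614
diff [0.0007 0.0388] t 4.275
```

Run:
```python
from meas import *
p=cv2.imread('pics/s2.png'); cv2.imwrite('pics/s2c.png',cv2.resize(p[150:300,340:500],None,fx=4,fy=4,interpolation=cv2.INTER_CUBIC))
q,d=viewer.camera('wrist'); save('w2',q)
```

```text
(no output)
```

View pics/s2c.png

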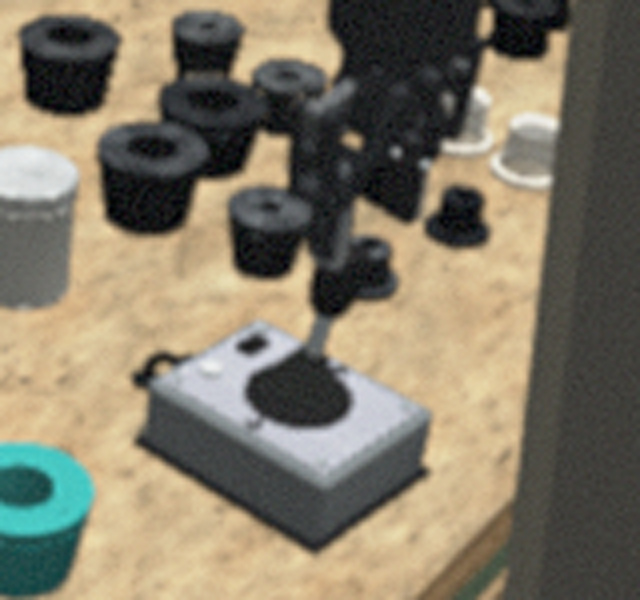

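View pics/w2.png

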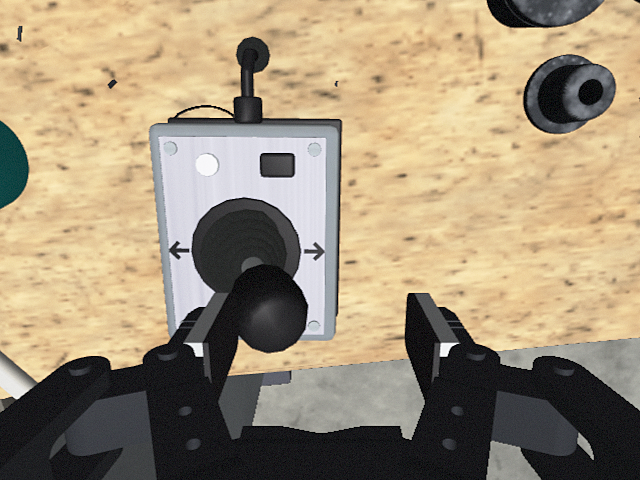

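Emit:
send_rows --increments '[0, 0, 0, 0, -1.5, 0, 6, 0, 0, 0, 0.2, -1.0, 0, 6, 0, 0, 0, 0.2, 0, 1.3, 6, 0, 0, 0, 0, 0, 0, 6]'

```text
time: 4.88
tcp_pos: [0.46, -0.309, 0.085]
eef_rot: [-3.141, 0.003, -0.11]
ft_force: [0.5, -0.0, -0.2]
opening: 0.703
```

Run:
```python
from meas import *
st(); off('s3')
```

```text
t 4.88 tcp [ 0.46  -0.309  0.085] rpy [-3.141e+00  3.000e-03 -1.100e-01] F [ 0.5 -0.  -0.2] T [-0.01  0.01  0.06] op 0.703 q [-0.71  0.25 -0.34  0.99 -0.    2.54]
wheel 2329 [0.5372 0.0862] [0.1248 0.1228] 0.0208 0.1479
large 907 [0.5385 0.1209] [0.0769 0.0733] 0.0811 0.1574
diff [0.0013 0.0347] t 4.875
```

Emit:
send_rows --increments '[0, 0, 0, 0, 1.0, 0, 6, 0, 0, 0, 0, 1.0, 0, 6, 0, 0, 0, 0, 0.6, 0, 6, 0, 0, 0, 0, 0, 0, 6, 0, 0, 0, 0, 0, 0, 6, 0, 0, 0, 0, 0, 0, 6]'

```text
time: 5.68
tcp_pos: [0.4575, -0.3328, 0.0859]
eef_rot: [-3.135, 0.001, -0.11]
ft_force: [1.4, 7.5, 1.5]
opening: 0.702
```

Run:
```python
from meas import *
st(); off('s4')
```

```text
t 5.67 tcp [ 0.4575 -0.3328  0.0859] rpy [-3.135e+00  1.000e-03 -1.100e-01] F [1.4 7.5 1.5] T [ 1.64 -0.18 -0.01] op 0.702 q [-0.75  0.27 -0.31  1.    0.    2.51]
wheel 2323 [0.5372 0.0861] [0.1251 0.1231] 0.0208 0.1483
large 835 [0.5371 0.1135] [0.076  0.0699] 0.0737 0.1486
diff [-0.0001  0.0274] t 5.675
```

Emit:
send_rows --increments '[0, 0, 0, 0, 0, 0, 6, 0, 0, 0, 0, 0, 0, 6, 0, 0, 0, 0, 0, 0, 6, 0, 0, 0, 0, 0, 0, 6]'

```text
time: 6.22
tcp_pos: [0.4575, -0.3328, 0.0859]
eef_rot: [-3.135, 0.001, -0.11]
ft_force: [0.2, 7.1, 0.1]
opening: 0.704
```

Run:
```python
from meas import *
st(); off('s5')
```

```text
t 6.22 tcp [ 0.4575 -0.3328  0.0859] rpy [-3.135e+00  1.000e-03 -1.100e-01] F [0.2 7.1 0.1] T [ 1.54 -0.14 -0.03] op 0.704 q [-0.75  0.27 -0.31  1.    0.    2.51]
wheel 2330 [0.5376 0.0861] [0.1251 0.1227] 0.022 0.1473
large 717 [0.5362 0.1023] [0.0756 0.0688] 0.0602 0.136
diff [-0.0014  0.0162] t 6.225
```

Emit:
send_rows --increments '[0, 0, 0, 0, 0, 0, 6, 0, 0, 0, 0, -0.6, 0, 6, 0, 0, 0, 0, -0.9, 0, 6, 0, 0, 0, 0, -1.0, 0, 6]'

```text
time: 6.78
tcp_pos: [0.4609, -0.3111, 0.0868]
eef_rot: [3.14, -0.0, -0.111]
ft_force: [-1.1, -0.4, -0.2]
opening: 0.7
```

Run:
```python
from meas import *
st(); p,d,Q=off('s6')
cv2.imwrite('pics/s6c.png',cv2.resize(cv2.cvtColor(p,4)[210:390,160:360],None,fx=3.5,fy=3.5,interpolation=cv2.INTER_CUBIC))
for c in ['scene']:
    for n in ['large_stopper','small_stopper','foot_face','press','wheel_centre','stick_knob']:
        print(n,[(np.round(r['point'],4).tolist(),round(r['p'],2)) for r in viewer.tip_of(c,n)])
```

```text
t 6.78 tcp [ 0.4609 -0.3111  0.0868] rpy [ 3.14  -0.    -0.111] F [-1.1 -0.4 -0.2] T [ 0.    0.01 -0.02] op 0.7 q [-0.71  0.25 -0.33  0.99 -0.    2.54]
wheel 2329 [0.5374 0.0861] [0.1248 0.1217] 0.0198 0.1485
large 671 [0.5363 0.0925] [0.0751 0.0679] 0.0501 0.1264
diff [-0.0011  0.0064] t 6.775
large_stopper [([0.5238, -0.1286, 0.0019], 0.82), ([0.5345, 0.0885, 0.0478], 0.77), ([0.5614, 0.0859, 0.239], 0.67)]
small_stopper [([0.5353, -0.0, 0.0463], 0.83), ([0.4076, 0.137, 0.004], 0.43)]
foot_face [([0.5397, 0.0852, 0.1137], 0.85), ([0.492, 0.0834, 0.2417], 0.69), ([0.5373, 0.0881, 0.0441], 0.53)]
press [([0.5381, 0.0864, -0.0022], 0.89), ([0.3937, -0.092, -0.0003], 0.44)]
wheel_centre [([0.5437, 0.0837, 0.2178], 0.86)]
stick_knob [([0.4582, -0.2959, 0.1241], 0.8), ([0.4903, 0.0835, 0.2426], 0.23)]
```

View pics/s6c.png

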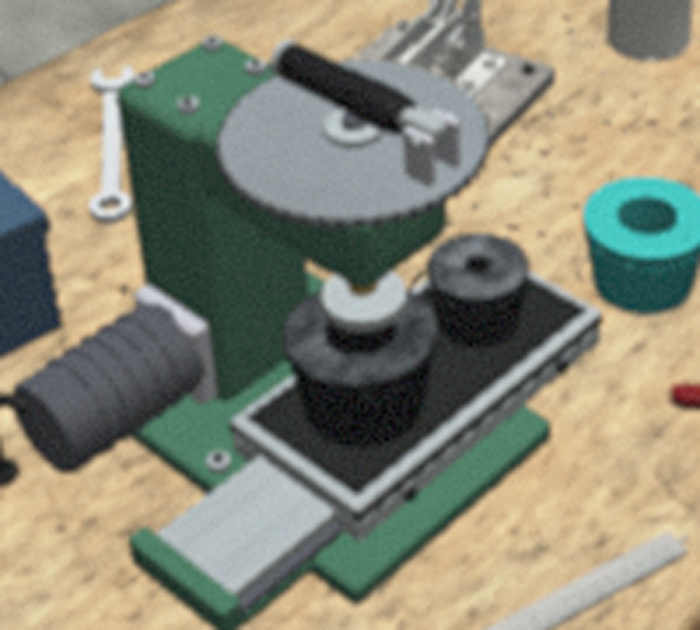

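```bash
cat > fit.py <<'E'
from meas import *
from scipy.optimize import minimize
c=viewer.get_calibration('scene')
th=np.linspace(0,2*np.pi,72,endpoint=False)
def proj(X): 
    x=X@c['R'].T+c['t']; x=x@c['mtx'].T; return x[:,:2]/x[:,2:]
def ring(x,y,r,z): return np.stack([x+r*np.cos(th),y+r*np.sin(th),0*th+z],1)
def mask(rings,S=8):
    pts=np.vstack([proj(r) for r in rings]).astype(np.float32)
    h=cv2.convexHull(pts); m=np.zeros((480*1,640),np.uint8)
    return h
def edges_score(g,h):
    # mean gradient magnitude along the hull normal: inner minus outer
    h=h[:,0]; n=len(h); P=[];N=[]
    per=np.vstack([h,h[:1]])
    for a,b in zip(per[:-1],per[1:]):
        L=np.linalg.norm(b-a); k=max(1,int(L*2))
        if L<1e-6: continue
        t=(np.arange(k)+.5)/k; P.append(a+(b-a)*t[:,None]); nn=np.array([(b-a)[1],-(b-a)[0]])/L; N.append(np.repeat(nn[None],k,0))
    return np.vstack(P),np.vstack(N)
def fit(g,ringf,x0,sign,keep,steps=(.006,.0006)):
    best=[]
    ax=np.arange(-steps[0],steps[0]+1e-9,steps[1])
    res=np.zeros((len(ax),len(ax)))
    for i,dx in enumerate(ax):
        for j,dy in enumerate(ax):
            h=mask(ringf(x0[0]+dx,x0[1]+dy)); P,N=edges_score(g,h)
            ctr=P.mean(0); 
            if ((P-ctr)*N).sum()<0: N=-N
            k=keep(P,ctr); P=P[k];N=N[k]
            s=lambda q: cv2.remap(g,q[:,0].astype(np.float32),q[:,1].astype(np.float32),cv2.INTER_LINEAR)[:,0]
            res[i,j]=np.mean(np.clip(sign*(s(P+1.2*N)-s(P-1.2*N)),-40,40))
    i,j=np.unravel_index(res.argmax(),res.shape)
    w=np.exp((res-res.max())/ (0.03*abs(res.max()))); gx,gy=np.meshgrid(ax,ax,indexing='ij')
    return x0[0]+(w*gx).sum()/w.sum(), x0[1]+(w*gy).sum()/w.sum(), res.max()
def analyse(name,yl,zf=.1145,do=('wheel','foot','large')):
    g=cv2.GaussianBlur(cv2.cvtColor(cv2.imread('pics/%s.png'%name),6),(3,3),0).astype(np.float32)
    out={}
    if 'wheel' in do: out['wheel']=fit(g,lambda x,y:[ring(x,y,.062,.219)],(.5385,.0858),-1,lambda P,c:P[:,0]<c[0]+15)
    if 'foot' in do: out['foot']=fit(g,lambda x,y:[ring(x,y,.021,zf)],(.5385,.0858),-1,lambda P,c:P[:,1]>c[1])
    if 'large' in do: out['large']=fit(g,lambda x,y:[ring(x,y,.038,.098),ring(x,y,.0265,.046)],(.5375,yl),1,lambda P,c:(P[:,1]<c[1]+8)&(P[:,1]>c[1]-18))
    for k,v in out.items(): print(name,k,np.round(v,4))
E
python3 - <<'E'
from fit import *
analyse('scene0',.129); analyse('s1',.129); analyse('s3',.120); analyse('s6',.088)
E
```

```text
scene0 wheel [ 0.5372  0.0864 24.9108]
scene0 foot [ 0.5431  0.0812 40.    ]
scene0 large [ 0.5317  0.1348 10.6323]
s1 wheel [ 0.5372  0.0864 25.5251]
s1 foot [ 0.543   0.0813 40.    ]
s1 large [ 0.5317  0.1349 11.3968]
s3 wheel [ 0.5373  0.0864 25.4069]
s3 foot [ 0.543   0.0817 40.    ]
s3 large [ 0.5316  0.1256 10.244 ]
s6 wheel [ 0.5372  0.0865 25.5826]
s6 foot [ 0.5422  0.0823 40.    ]
s6 large [0.533  0.094  6.6452]
```

Run:
```python
from meas import *
import cv2
for nm in ['scene0']:
    d=np.load('scene0.npy'); Q=cloud('scene',None,d); print('depth noise', np.std(Q[sel(Q,(.50,.10,.08),(.53,.16,.11))][:,2]))
ref=None
d6=[]
for k in range(3):
    p,d=viewer.camera('scene'); d6.append(d)
def ext(d,lab):
    Q=cloud('scene',None,d); m=sel(Q,(.48,.03,.093),(.6,.19,.103)); 
    m=cv2.morphologyEx(m.astype(np.uint8),cv2.MORPH_OPEN,np.ones((3,3),np.uint8))
    k,l,s,_=cv2.connectedComponentsWithStats(m); i=1+np.argmax(s[1:,4]); q=Q[l==i]
    # pixel-edge based: use left boundary
    e=[]
    for a in np.deg2rad([60,75,90,105,120,135,150]):
        v=np.array([np.cos(a),np.sin(a)]); e.append(np.sort(q[:,:2]@v)[-8:].mean())
    print(lab,len(q),np.round(e,4)); return np.array(e)
e0=ext(np.load('scene0.npy'),'0')
A=np.deg2rad([60,75,90,105,120,135,150]); V=np.stack([np.cos(A),np.sin(A)],1)
c0=np.linalg.lstsq(np.c_[V,np.ones(7)],e0,rcond=None)[0]; print('c0',c0)
em=np.mean([ext(d,'6') for d in d6],0)
print('shift',np.linalg.lstsq(V,em-e0,rcond=None)[0]); 
np.save('d7.npy',np.median(d6,0)); save('s7',p)
# foot disc
Q=cloud('scene',None,np.median(d6,0)); m=sel(Q,(.50,.05,.108),(.58,.13,.130)); q=Q[m]; print('foot',len(q),q.min(0).round(4),q.max(0).round(4), np.median(q[:,2])); rr=cv2.minAreaRect(q[:,:2].astype(np.float32)); print(rr)
st()
```

```text
depth noise 0.005137630293972465
0 933 [ 0.4175  0.3007  0.1658  0.0225 -0.1201 -0.2521 -0.3642]
c0 [0.53760488 0.12919945 0.03676782]
6 654 [ 0.3835  0.2625  0.1266 -0.0157 -0.1549 -0.2808 -0.385 ]
6 650 [ 0.3834  0.2626  0.1265 -0.0157 -0.1549 -0.2807 -0.3845]
6 651 [ 0.3835  0.2626  0.1264 -0.0163 -0.1548 -0.2803 -0.3844]
shift [ 0.00074146 -0.03957857]
foot 300 [0.5185 0.0652 0.1108] [0.559  0.1064 0.1281] 0.121376590912774
((0.5366274118423462, 0.08788758516311646), (0.0399528332054615, 0.03411087766289711), 46.857147216796875)
t 7.28 tcp [ 0.461  -0.3108  0.0869] rpy [ 3.141 -0.    -0.111] F [-0.3 -0.5  0.5] T [0.07 0.03 0.03] op 0.702 q [-0.71  0.25 -0.33  0.99 -0.    2.54]
```

Emit:
send_rows --increments '[0, 0, 0, 0, 1.2, 0, 6, 0, 0, 0, 0, 0, 0, 6, 0, 0, 0, 0, 0, 0, 6, 0, 0, 0, 0, -1.6, 0, 6, 0, 0, 0, 0, 0, 0, 6]'

```text
time: 7.9
tcp_pos: [0.4612, -0.3056, 0.0866]
eef_rot: [3.141, 0.0, -0.109]
ft_force: [-0.8, -0.5, -0.9]
opening: 0.702
```

```bash
cat >> meas.py <<'E'
A=np.deg2rad([60,75,90,105,120,135,150]); V=np.stack([np.cos(A),np.sin(A)],1)
def ext(d,lab=''):
    Q=cloud('scene',None,d); m=sel(Q,(.48,.03,.093),(.6,.19,.103)); 
    m=cv2.morphologyEx(m.astype(np.uint8),cv2.MORPH_OPEN,np.ones((3,3),np.uint8))
    k,l,s,_=cv2.connectedComponentsWithStats(m); i=1+np.argmax(s[1:,4]); q=Q[l==i]
    return np.array([np.sort(q[:,:2]@v)[-8:].mean() for v in V])
def large():
    e0=ext(np.load('scene0.npy')); p,d=viewer.camera('scene')
    r=np.linalg.lstsq(V,ext(d)-e0,rcond=None)[0]+[.5376,.1292]; print('large',r.round(4)); return p,d
E
python3 - <<'E'
from meas import *
st(); p,d=large(); save('s8',p)
for n in ['large_stopper','foot_face','stick_knob']:
        print(n,[(np.round(r['point'],4).tolist(),round(r['p'],2)) for r in viewer.tip_of('scene',n)])
E
```

```text
t 7.9 tcp [ 0.4612 -0.3056  0.0866] rpy [ 3.141  0.    -0.109] F [-0.8 -0.5 -0.9] T [ 0.    0.04 -0.  ] op 0.702 q [-0.7   0.24 -0.34  0.99 -0.    2.55]
large [0.5378 0.088 ]
large_stopper [([0.5408, 0.0876, 0.0504], 0.84), ([0.5245, -0.1268, 0.0012], 0.74)]
foot_face [([0.5385, 0.0833, 0.1136], 0.79), ([0.4907, 0.0805, 0.2435], 0.26)]
stick_knob [([0.4577, -0.2989, 0.1264], 0.59)]
```

Emit:
send_rows --increments '[0, 0, 0, 0, 1.8, 0, 6, 0, 0, 0, 0, 0, 0, 6, 0, 0, 0, 0, 0, 0, 6, 0, 0, 0, 0, -1.6, 0, 6, 0, 0, 0, 0, 0, 0, 6]'

```text
time: 8.72
tcp_pos: [0.4611, -0.3078, 0.0867]
eef_rot: [3.14, 0.0, -0.109]
ft_force: [0.0, -0.2, 0.3]
opening: 0.698
```

Run:
```python
from meas import *
st(); p,d=large(); save('s9',p)
for n in ['large_stopper','foot_face','stick_knob']:
        print(n,[(np.round(r['point'],4).tolist(),round(r['p'],2)) for r in viewer.tip_of('scene',n)])
cv2.imwrite('pics/s9c.png',cv2.resize(cv2.cvtColor(p,4)[210:390,160:360],None,fx=3.5,fy=3.5,interpolation=cv2.INTER_CUBIC))
```

```text
t 8.72 tcp [ 0.4611 -0.3078  0.0867] rpy [ 3.14   0.    -0.109] F [ 0.  -0.2  0.3] T [ 0.02  0.01 -0.  ] op 0.698 q [-0.7   0.25 -0.34  0.99 -0.    2.55]
large [0.5384 0.0857]
large_stopper [([0.5208, -0.1278, -0.0005], 0.68), ([0.5373, 0.084, 0.0482], 0.61)]
foot_face [([0.5415, 0.0844, 0.1137], 0.52)]
stick_knob [([0.461, -0.2971, 0.1247], 0.95)]
```

View pics/s9c.png

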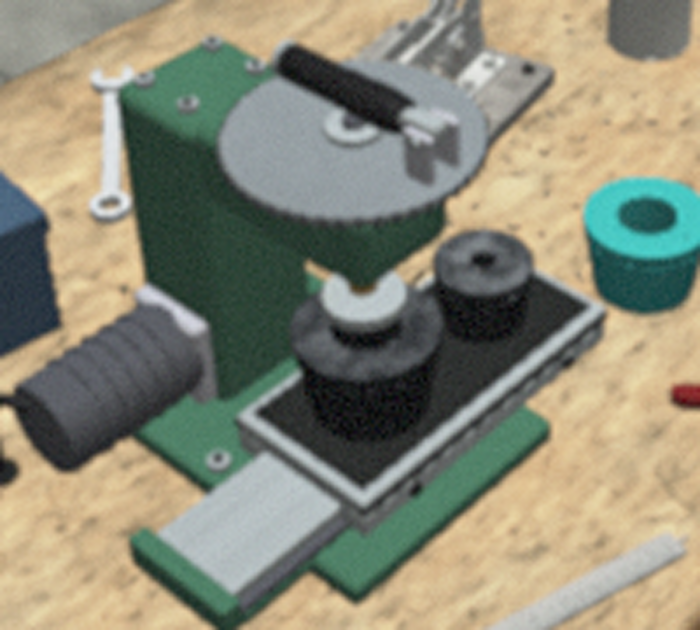

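Run:
```python
from fit import *
def pc(x,y,z,r):
    h=proj(ring(x,y,r,z)); return ((h[:,0].min()-160)*3.5,(h[:,0].max()-160)*3.5,(h[:,1].max()-210)*3.5)
for y in (.0838,.0858,.0878): print(y,np.round(pc(.5385,y,.1145,.021),1),np.round(pc(.5385,y,.098,.038),1))
print(np.round(pc(.5385,.0858,.219,.062),1))
g=cv2.imread('pics/s9.png',0).astype(float)
for v in (292,294,296,298): print(v,g[v,242:288].astype(int).tolist())
for v in (304,306,308): print(v,g[v,240:290].astype(int).tolist())
```

```text
0.0838 [323.5 408.8 329.6] [291.1 443.8 379.1]
0.0858 [320.5 406.  331.8] [288.1 441.  381.4]
0.0878 [317.5 403.1 333.9] [285.1 438.3 383.6]
[216.4 488.1 217.2]
292 [52, 59, 61, 54, 56, 71, 92, 101, 102, 112, 154, 196, 199, 192, 195, 195, 189, 158, 95, 64, 62, 56, 64, 75, 95, 139, 182, 198, 194, 195, 193, 194, 197, 174, 121, 104, 118, 140, 140, 103, 68, 47, 34, 32, 32, 32]
294 [59, 52, 53, 53, 56, 58, 68, 72, 81, 117, 170, 194, 196, 193, 192, 195, 195, 186, 176, 152, 139, 137, 147, 159, 180, 193, 197, 196, 189, 194, 195, 197, 196, 175, 113, 92, 87, 80, 71, 64, 61, 56, 39, 33, 33, 24]
296 [57, 55, 61, 58, 63, 71, 77, 76, 71, 91, 143, 186, 199, 196, 195, 193, 193, 190, 197, 195, 199, 198, 195, 198, 198, 191, 196, 195, 195, 193, 196, 194, 175, 134, 94, 89, 91, 84, 80, 79, 95, 86, 65, 41, 21, 15]
298 [61, 57, 67, 80, 89, 86, 83, 77, 71, 71, 91, 135, 171, 188, 194, 192, 196, 198, 199, 195, 196, 193, 195, 194, 198, 194, 194, 199, 198, 193, 177, 145, 111, 89, 88, 88, 81, 72, 84, 88, 94, 90, 83, 57, 35, 22]
304 [54, 58, 64, 66, 74, 70, 67, 63, 67, 71, 77, 83, 94, 90, 60, 32, 24, 43, 50, 59, 60, 64, 64, 72, 69, 71, 63, 58, 40, 39, 26, 18, 25, 25, 38, 61, 59, 64, 53, 56, 63, 65, 74, 75, 75, 70, 47, 42, 25, 18]
306 [51, 58, 59, 56, 64, 71, 72, 80, 88, 97, 105, 104, 108, 107, 93, 54, 29, 22, 24, 14, 27, 28, 11, 21, 21, 18, 17, 26, 28, 21, 22, 27, 39, 41, 47, 61, 60, 62, 51, 67, 67, 77, 80, 76, 68, 54, 44, 52, 38, 39]
308 [58, 56, 53, 62, 78, 89, 87, 92, 91, 99, 97, 94, 96, 101, 99, 95, 85, 62, 38, 41, 29, 18, 33, 20, 12, 19, 17, 16, 33, 32, 51, 65, 79, 66, 65, 63, 61, 61, 58, 60, 70, 74, 76, 77, 59, 41, 39, 50, 48, 47]
```

Emit:
send_rows --increments '[0, 0, 0, 0, -0.8, 0, 6, 0, 0, 0, 0, 0, -4, 6, 0, 0, 0, 0, 0, -6, 6, 0, 0, 0, 0, 0, -6, 6, 0, 0, -0.165, 0, 0, -4, 6, 0, 0, 0, 1.54, -4.76, -0.2, 6, 0, 0, 0, 1.54, -4.76, -0.2, 6, 0, 0, 0, 1.54, -4.76, -0.2, 6, 0, 0, 0, 1.54, -4.76, -0.2, 6, 0, 0, 0, 1.54, -4.76, -0.2, 6, 0, 0, 0, 1.54, -4.76, 0, 6, 0, 0, 0, 1.54, -4.76, 0, 6, 0, 0, 0, 1.54, -4.76, 0, 6, 0, 0, 0, 0, 0, 0, 6, 0, 0, 0, 0, 0, 0, 6]'

```text
time: 10.8
tcp_pos: [0.5637, 0.0865, 0.2966]
eef_rot: [3.141, 0.001, 0.055]
ft_force: [0.2, 0.3, 0.4]
opening: 0.703
```

```bash
cat >> meas.py <<'E'
def wcloud(p,d,s):
    c=viewer.get_calibration('wrist'); T=c['tool_from_camera']; v,u=np.mgrid[0:480,0:640]
    X=np.stack([(u-c['mtx'][0,2])/c['mtx'][0,0]*d,(v-c['mtx'][1,2])/c['mtx'][1,1]*d,d],-1)
    X=X@T[:3,:3].T+T[:3,3]; R=Ro.from_euler('xyz',s['eef_rot']).as_matrix()
    return X@R.T+s['tcp_pos']
E
python3 - <<'E'
from meas import *
s=st(); p,d=viewer.camera('wrist'); save('w3',p); Q=wcloud(p,d,s)
m=sel(Q,(.44,0,.243),(.64,.17,.262))&(p.max(-1)<90); q=Q[m]; print(len(q),q.min(0).round(4),q.max(0).round(4)); rr=cv2.minAreaRect(q[:,:2].astype(np.float32)); print(rr)
m=sel(Q,(.44,0,.212),(.64,.17,.225)); q=Q[m]; rr=cv2.minAreaRect(q[:,:2].astype(np.float32)); print(rr, q.min(0),q.max(0))
for n in ['fold_pivot','handle_grip','wheel_centre']:
        print(n,[(np.round(r['point'],4).tolist(),round(r['p'],2)) for r in viewer.tip_of('wrist',n)])
p,d=viewer.camera('scene'); save('s10',p)
E
```

```text
t 10.8 tcp [0.5637 0.0865 0.2966] rpy [3.141e+00 1.000e-03 5.500e-02] F [0.2 0.3 0.4] T [-0.06 -0.03 -0.03] op 0.703 q [ 0.04  0.15 -0.    1.42 -0.    3.13]
4054 [0.4858 0.0729 0.243 ] [0.5839 0.0939 0.254 ]
((0.5347927808761597, 0.08350600302219391), (0.09749355167150497, 0.01947163976728916), 3.0394554138183594)
((0.5398263335227966, 0.08400165289640427), (0.12367915362119675, 0.12568816542625427), 70.10433197021484) [0.47819498 0.02021536 0.21201827] [0.60227665 0.1460424  0.22499688]
fold_pivot [([0.4914, 0.0832, 0.2382], 0.77), ([0.564, 0.0885, 0.2381], 0.38), ([0.4647, -0.2945, -0.0026], 0.16)]
handle_grip [([0.5625, 0.0889, 0.2422], 0.68)]
wheel_centre [([0.5402, 0.0802, 0.2211], 0.85)]
```

View pics/w3.png

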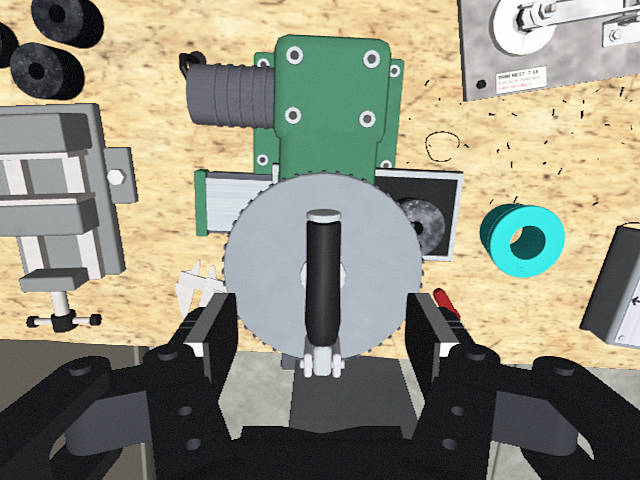

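View pics/s10.png

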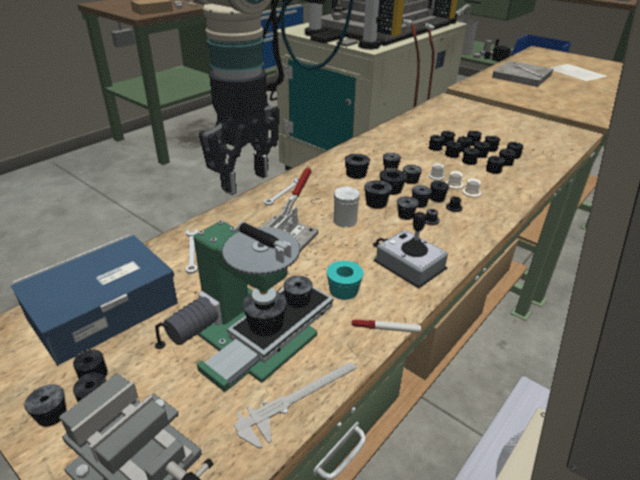

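Emit:
send_rows --increments '[0, 0, 0, 0, 0.1, 2.4, 5, 0, 0, 0, 0, 0, 2.4, 5, 0, 0, 0, 0, 0, 2.0, 5, 0, 0, 0, 0, 0, 0, 5, 0, 0, 0, 0, 0, 0, 1.2, 0, 0, 0, 0, 0, 0, 1.2, 0, 0, 0, 0, 0, 0, 1.2, 0, 0, 0, 0, 0, 0, 1.2]' --grip_force 20

```text
time: 12.05
tcp_pos: [0.5644, 0.0856, 0.2293]
eef_rot: [-3.142, -0.001, 0.055]
ft_force: [0.2, -0.1, 0.3]
opening: 0.141
```

Run:
```python
from meas import *
s=st(); p,d=viewer.camera('wrist'); save('w4',p); p,d=viewer.camera('scene'); cv2.imwrite('pics/s11.png',cv2.resize(cv2.cvtColor(p,4)[100:390,140:370],None,fx=2.6,fy=2.6))
```

```text
t 12.05 tcp [0.5644 0.0856 0.2293] rpy [-3.142e+00 -1.000e-03  5.500e-02] F [ 0.2 -0.1  0.3] T [ 0.01 -0.   -0.04] op 0.141 q [ 0.04  0.17 -0.12  1.29  0.    3.12]
```

View pics/w4.png

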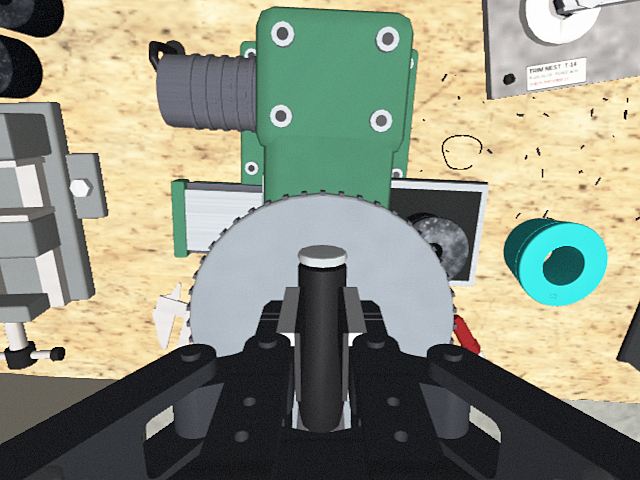

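View pics/s11.png

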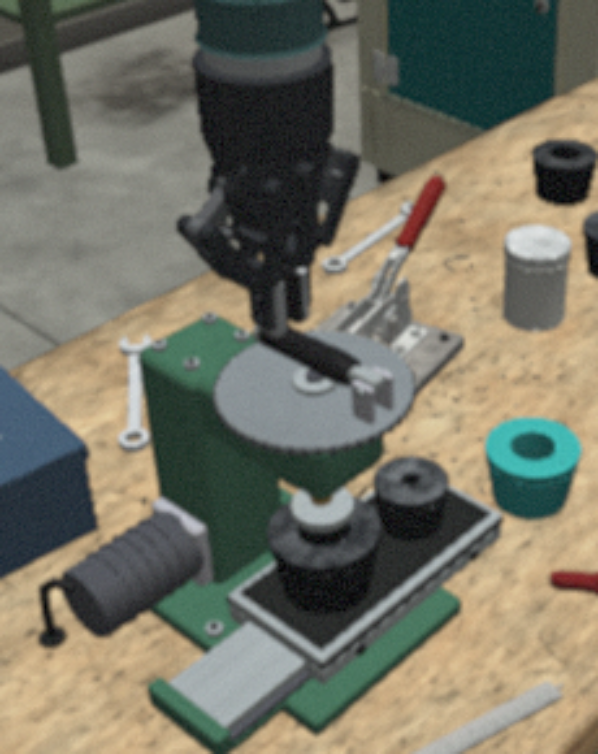

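Run:
```python
from meas import *
s=st(); p,d=viewer.camera('wrist'); Q=wcloud(p,d,s)
for v in (300,330,360,400,420):
    print(v,[(u,*Q[v,u].round(3)) for u in (270,290,296,303,312,322,332,342,350,356)])
cv2.imwrite('pics/w5.png',cv2.resize(cv2.cvtColor(p,4)[220:480,200:450],None,fx=3,fy=3))
```

```text
t 12.15 tcp [0.5643 0.0856 0.229 ] rpy [ 3.142 -0.     0.055] F [ 0.4 -0.1  0.5] T [ 0.04 -0.01  0.04] op 0.139 q [ 0.04  0.17 -0.12  1.29 -0.    3.12]
300 [(270, np.float64(0.552), np.float64(0.107), np.float64(0.221)), (290, np.float64(0.574), np.float64(0.095), np.float64(0.268)), (296, np.float64(0.574), np.float64(0.093), np.float64(0.269)), (303, np.float64(0.574), np.float64(0.091), np.float64(0.268)), (312, np.float64(0.566), np.float64(0.088), np.float64(0.251)), (322, np.float64(0.567), np.float64(0.084), np.float64(0.252)), (332, np.float64(0.567), np.float64(0.081), np.float64(0.25)), (342, np.float64(0.575), np.float64(0.078), np.float64(0.269)), (350, np.float64(0.575), np.float64(0.076), np.float64(0.269)), (356, np.float64(0.576), np.float64(0.074), np.float64(0.27))]
330 [(270, np.float64(0.57), np.float64(0.1), np.float64(0.281)), (290, np.float64(0.574), np.float64(0.094), np.float64(0.289)), (296, np.float64(0.575), np.float64(0.092), np.float64(0.29)), (303, np.float64(0.632), np.float64(0.088), np.float64(0.396)), (312, np.float64(0.554), np.float64(0.088), np.f
[... 1557 characters left out ...]
6, np.float64(0.572), np.float64(0.077), np.float64(0.315))]
420 [(270, np.float64(0.579), np.float64(0.095), np.float64(0.332)), (290, np.float64(0.557), np.float64(0.092), np.float64(0.304)), (296, np.float64(0.489), np.float64(0.093), np.float64(0.221)), (303, np.float64(0.51), np.float64(0.089), np.float64(0.246)), (312, np.float64(0.514), np.float64(0.086), np.float64(0.251)), (322, np.float64(0.514), np.float64(0.082), np.float64(0.251)), (332, np.float64(0.514), np.float64(0.078), np.float64(0.251)), (342, np.float64(0.5), np.float64(0.072), np.float64(0.233)), (350, np.float64(0.49), np.float64(0.066), np.float64(0.22)), (356, np.float64(0.568), np.float64(0.077), np.float64(0.317))]
```

View pics/w5.png

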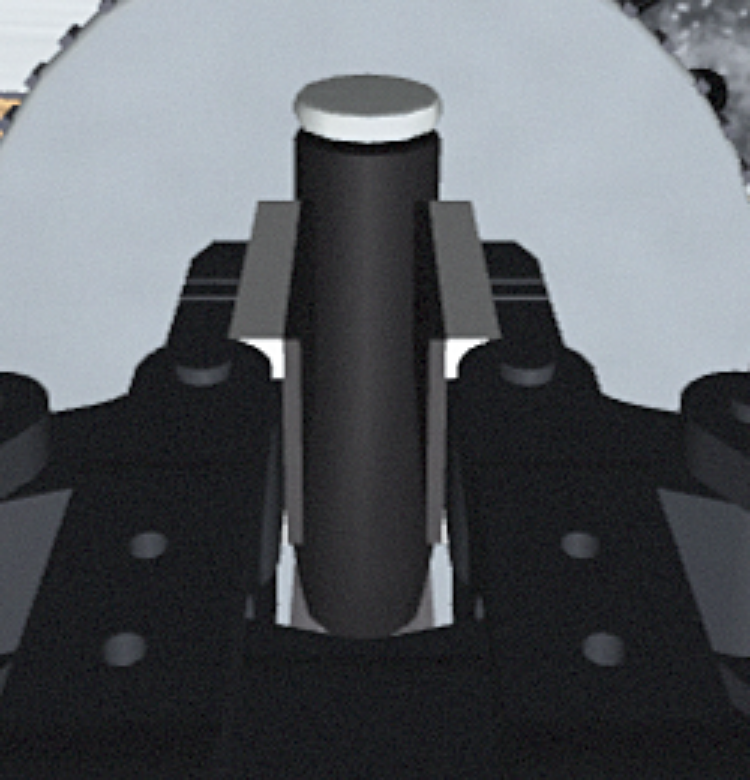

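Run:
```python
from meas import *
s=st(); p,d=viewer.camera('wrist'); c=viewer.get_calibration('wrist'); print(c['tool_from_camera'].round(4),c['mtx'].round(1))
T=c['tool_from_camera']
for v in range(282,336,4):
    X=np.linalg.inv(c['mtx'])@np.array([291,v,1.])*d[v,291]; print(v,(T[:3,:3]@X+T[:3,3]).round(4))
p,d=viewer.camera('scene'); Q=cloud('scene',p,d)
cv2.imwrite('pics/s12.png',cv2.resize(cv2.cvtColor(p,4)[180:280,200:330],None,fx=6,fy=6,interpolation=cv2.INTER_CUBIC))
```

```text
t 12.2 tcp [0.5642 0.0857 0.2289] rpy [-3.142 -0.     0.055] F [ 0.5 -0.2 -0. ] T [ 0.01 -0.01  0.03] op 0.145 q [ 0.04  0.17 -0.12  1.29  0.    3.12]
[[-1.300e-03 -9.633e-01 -2.686e-01  6.770e-02]
 [ 1.000e+00 -1.000e-03 -1.200e-03  1.200e-03]
 [ 9.000e-04 -2.686e-01  9.633e-01 -1.672e-01]
 [ 0.000e+00  0.000e+00  0.000e+00  1.000e+00]] [[422.2   0.  321.1]
 [  0.  422.2 236.3]
 [  0.    0.    1. ]]
282 [-0.0025 -0.0125  0.0088]
286 [-0.0043 -0.0125  0.0083]
290 [ 0.0105 -0.0094 -0.0314]
294 [ 0.0101 -0.0093 -0.0339]
298 [ 0.0102 -0.009  -0.0374]
302 [ 0.011  -0.0087 -0.0423]
306 [ 0.0106 -0.0085 -0.0444]
310 [ 0.0103 -0.0084 -0.0468]
314 [ 0.0106 -0.0081 -0.0501]
318 [ 0.0107 -0.0079 -0.053 ]
322 [ 0.0105 -0.0078 -0.0552]
326 [ 0.0107 -0.0076 -0.058 ]
330 [ 0.011  -0.0074 -0.0609]
334 [ 0.0095 -0.0074 -0.0605]
```

View pics/s12.png

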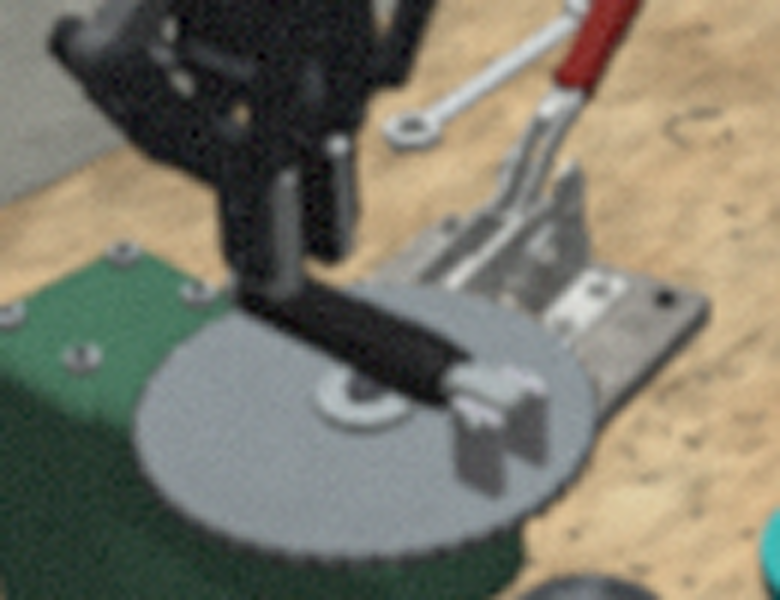

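Emit:
send_rows --increments '[0, 0, 0, 0, 0, 0, 4.5, 0, 0, 0, 0, 0, 0, 4.5, 0, 0, 0, 0, 0, 0, 4.5, 0, 0, 0, 0, 0.1, 1.5, 4.5, 0, 0, 0, 0, 0, 1.3, 4.5, 0, 0, 0, 0, 0, 0, 4.5, 0, 0, 0, 0, 0, 0, 1.2, 0, 0, 0, 0, 0, 0, 1.2, 0, 0, 0, 0, 0, 0, 1.2]' --grip_force 20

```text
time: 13.42
tcp_pos: [0.5644, 0.0853, 0.2011]
eef_rot: [-3.14, -0.001, 0.055]
ft_force: [0.2, 2.3, -0.2]
opening: 0.219
```

Run:
```python
from meas import *
s=st(); p,d=viewer.camera('wrist'); save('w6',p)
```

```text
t 13.43 tcp [0.5644 0.0853 0.2011] rpy [-3.14e+00 -1.00e-03  5.50e-02] F [ 0.2  2.3 -0.2] T [ 0.58 -0.02 -0.02] op 0.219 q [ 0.04  0.18 -0.16  1.23  0.    3.12]
```

View pics/w6.png

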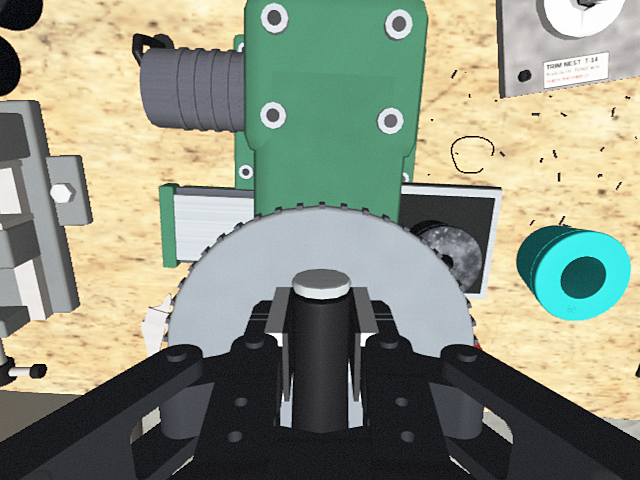

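Emit:
send_rows --increments '[0, 0, 0, -0.11, 0, -1.26, 1.2, 0, 0, 0, -0.33, 0, -1.22, 1.2, 0, 0, 0, -0.53, 0, -1.14, 1.2, 0, 0, 0, -0.72, 0, -1.03, 1.2, 0, 0, 0, 0, 0, 0, 1.2]'

```text
time: 14.1
tcp_pos: [0.5463, 0.0843, 0.2489]
eef_rot: [-3.14, -0.0, 0.055]
ft_force: [-0.9, 4.7, -0.5]
opening: 0.223
```

Run:
```python
from meas import *
s=st(); p,d=viewer.camera('scene'); cv2.imwrite('pics/s13.png',cv2.resize(cv2.cvtColor(p,4)[130:290,180:340],None,fx=4.5,fy=4.5))
```

```text
t 14.1 tcp [0.5463 0.0843 0.2489] rpy [-3.14  -0.     0.055] F [-0.9  4.7 -0.5] T [ 1.12  0.16 -0.15] op 0.223 q [ 0.04  0.13 -0.12  1.32  0.    3.12]
```

View pics/s13.png

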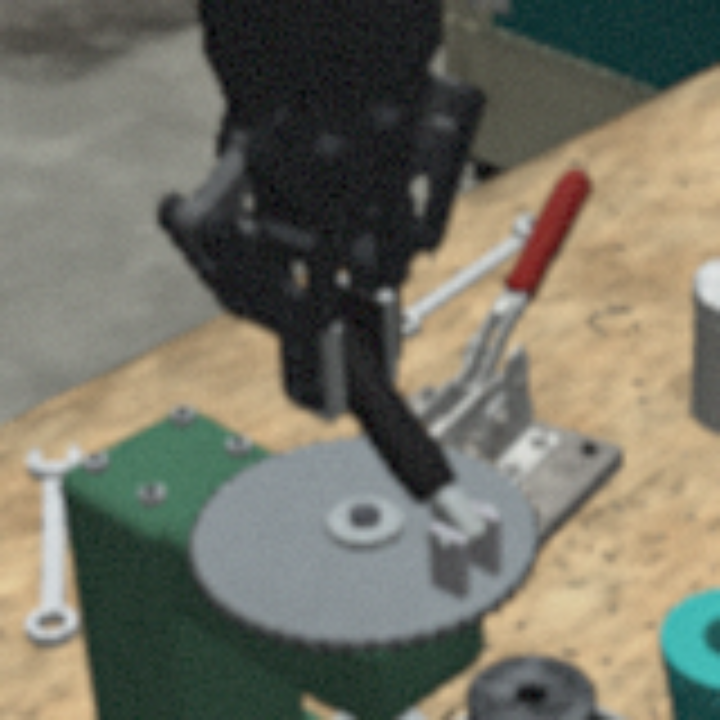

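Emit:
send_rows --increments '[0, 0, 0, -0.9, -0.04, -0.9, 1.2, 0, 0, 0, -1.03, -0.04, -0.72, 1.2, 0, 0, 0, -1.14, -0.04, -0.53, 1.2, 0, 0, 0, -1.22, 0, -0.33, 1.2, 0, 0, 0, -1.26, 0, -0.11, 1.2, 0, 0, 0, 0, 0, 0, 1.2]'

```text
time: 14.9
tcp_pos: [0.4926, 0.0817, 0.2742]
eef_rot: [3.141, -0.004, 0.055]
ft_force: [4.7, 3.9, -3.6]
opening: 0.22
```

Run:
```python
from meas import *
s=st(); p,d=viewer.camera('scene'); save('s14f',p); cv2.imwrite('pics/s14.png',cv2.resize(cv2.cvtColor(p,4)[130:290,180:340],None,fx=4.5,fy=4.5))
p,d=viewer.camera('wrist'); save('w7',p)
for c in ('scene',):
  for n in ['fold_pivot','handle_grip','foot_face']:
        print(n,[(np.round(r['point'],4).tolist(),round(r['p'],2)) for r in viewer.tip_of(c,n)])
```

```text
t 14.9 tcp [0.4926 0.0817 0.2742] rpy [ 3.141 -0.004  0.055] F [ 4.7  3.9 -3.6] T [ 0.77 -1.06  0.04] op 0.22 q [ 0.03  0.02 -0.19  1.36 -0.    3.12]
fold_pivot [([0.4915, 0.0828, 0.2431], 0.71)]
handle_grip [([0.4875, 0.0814, 0.3118], 0.7)]
foot_face [([0.5399, 0.0843, 0.1126], 0.67)]
```

View pics/s14.png

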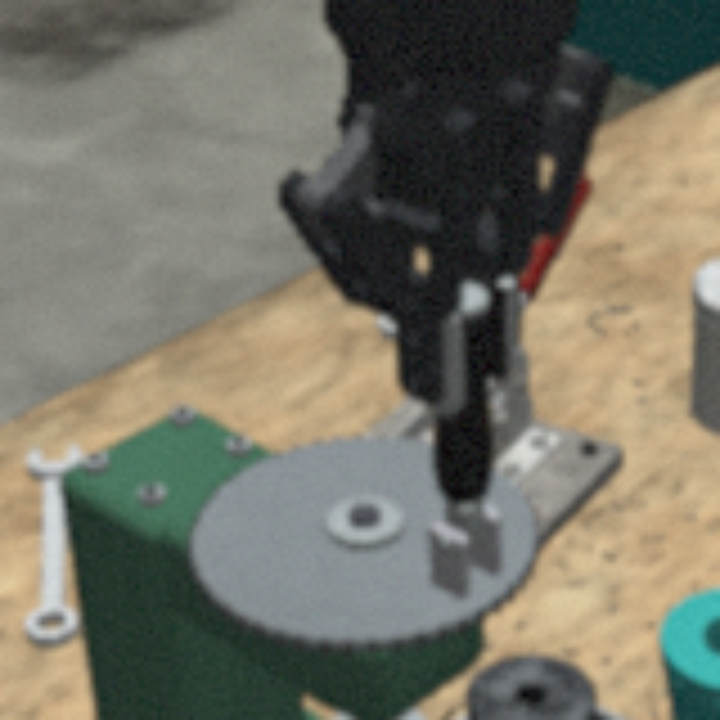

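View pics/w7.png

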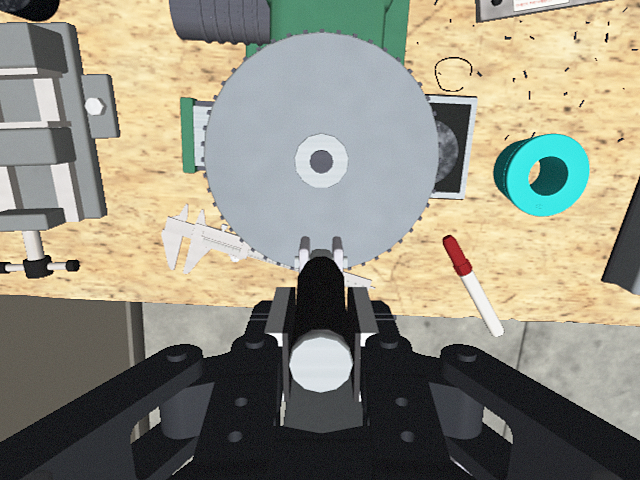

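Emit:
send_rows --increments '[0, 0, -0.17, 0, 0, 0, 1.2, 0, 0, -0.17, 0, 0, 0, 1.2, 0, 0, -0.16, 0.05, 0, 0, 1.2, 0, 0, 0, 0, 0, 0, 1.2]'

```text
time: 15.65
tcp_pos: [0.4926, 0.0817, 0.2742]
eef_rot: [3.14, -0.001, 0.553]
ft_force: [3.5, 3.0, -0.7]
opening: 0.224
```

```bash
cat >> meas.py <<'E'
def wind(start_xy,psi,C,r,step,n):
    a=np.arctan2(start_xy[1]-C[1],start_xy[0]-C[0]); cur=np.array(start_xy,float)
    tx=np.array([np.cos(psi),np.sin(psi)]); ty=np.array([np.sin(psi),-np.cos(psi)]); out=[]
    cmd=cur.copy()
    for k in range(1,n+1):
        aa=a-np.deg2rad(step)*k; P=np.array(C)+r*np.array([np.cos(aa),np.sin(aa)]); dd=P-cmd
        sx,sy=round(dd@tx*100,2),round(dd@ty*100,2); cmd=cmd+(sx*tx+sy*ty)/100; out+= [0,0,0,sx,sy,0,1.2]
    print(out)
E
python3 - <<'E'
from meas import *
s=st(); wind(s['tcp_pos'][:2],s['eef_rot'][2],(.540,.0845),.0472,15,20)
E
```

```text
t 15.65 tcp [0.4926 0.0817 0.2742] rpy [ 3.14e+00 -1.00e-03  5.53e-01] F [ 3.5  3.  -0.7] T [ 0.6  -0.58  0.01] op 0.224 q [ 0.04  0.02 -0.19  1.36 -0.    2.62]
[0, 0, 0, np.float64(0.75), np.float64(-0.98), 0, 1.2, 0, 0, 0, np.float64(0.95), np.float64(-0.78), 0, 1.2, 0, 0, 0, np.float64(1.13), np.float64(-0.51), 0, 1.2, 0, 0, 0, np.float64(1.21), np.float64(-0.2), 0, 1.2, 0, 0, 0, np.float64(1.23), np.float64(0.13), 0, 1.2, 0, 0, 0, np.float64(1.15), np.float64(0.43), 0, 1.2, 0, 0, 0, np.float64(1.0), np.float64(0.73), 0, 1.2, 0, 0, 0, np.float64(0.78), np.float64(0.95), 0, 1.2, 0, 0, 0, np.float64(0.51), np.float64(1.12), 0, 1.2, 0, 0, 0, np.float64(0.19), np.float64(1.22), 0, 1.2, 0, 0, 0, np.float64(-0.12), np.float64(1.23), 0, 1.2, 0, 0, 0, np.float64(-0.44), np.float64(1.15), 0, 1.2, 0, 0, 0, np.float64(-0.72), np.float64(1.0), 0, 1.2, 0, 0, 0, np.float64(-0.95), np.float64(0.78), 0, 1.2, 0, 0, 0, np.float64(-1.13), np.float64(0.5), 0, 1.2, 0, 0, 0, np.float64(-1.21), np.float64(0.2), 0, 1.2, 0, 0, 0, np.float64(-1.23), np.float64(-0.12), 0, 1.2, 0, 0, 0, np.float64(-1.15), np.float64(-0.44), 0, 1.2, 0, 0, 0, np.float64(-1.0), np.float64(-0.72), 0, 1.2, 0, 0, 0, np.float64(-0.78), np.float64(-0.96), 0, 1.2]
```

First third of the turn, then check.

Emit:
send_rows --increments '[0, 0, 0, 0.75, -0.98, 0, 1.2, 0, 0, 0, 0.95, -0.78, 0, 1.2, 0, 0, 0, 1.13, -0.51, 0, 1.2, 0, 0, 0, 1.21, -0.2, 0, 1.2, 0, 0, 0, 1.23, 0.13, 0, 1.2, 0, 0, 0, 1.15, 0.43, 0, 1.2]'

```text
time: 16.4
tcp_pos: [0.5362, 0.1328, 0.274]
eef_rot: [-3.141, 0.002, 0.555]
ft_force: [-4.4, -4.7, 7.9]
opening: 0.217
```

Run:
```python
from meas import *
s=st(); p,d=viewer.camera('scene'); save('s15f',p); cv2.imwrite('pics/s15.png',cv2.resize(cv2.cvtColor(p,4)[130:330,160:360],None,fx=3.5,fy=3.5))
```

```text
t 16.4 tcp [0.5362 0.1328 0.274 ] rpy [-3.141e+00  2.000e-03  5.550e-01] F [-4.4 -4.7  7.9] T [-1.    0.93 -0.02] op 0.217 q [ 0.13  0.12 -0.08  1.37 -0.    2.71]
```

View pics/s15.png

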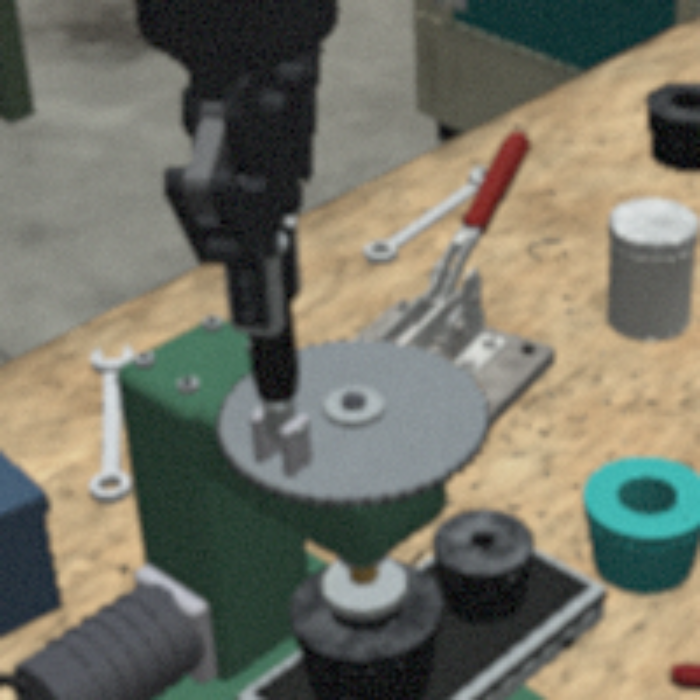

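Emit:
send_rows --increments '[0, 0, 0, 1.0, 0.73, 0, 1.2, 0, 0, 0, 0.78, 0.95, 0, 1.2, 0, 0, 0, 0.51, 1.12, 0, 1.2, 0, 0, 0, 0.19, 1.22, 0, 1.2, 0, 0, 0, -0.12, 1.23, 0, 1.2, 0, 0, 0, -0.44, 1.15, 0, 1.2, 0, 0, 0, -0.72, 1.0, 0, 1.2, 0, 0, 0, -0.95, 0.78, 0, 1.2]'

```text
time: 17.45
tcp_pos: [0.5845, 0.0663, 0.2741]
eef_rot: [-3.14, -0.007, 0.556]
ft_force: [2.7, 3.9, 3.6]
opening: 0.219
```

Run:
```python
from meas import *
s=st(); p,d=viewer.camera('scene'); save('s16f',p); cv2.imwrite('pics/s16.png',cv2.resize(cv2.cvtColor(p,4)[130:330,160:360],None,fx=3.5,fy=3.5))
for n in ['foot_face','fold_pivot']:
        print(n,[(np.round(r['point'],4).tolist(),round(r['p'],2)) for r in viewer.tip_of('scene',n)])
```

```text
t 17.45 tcp [0.5845 0.0663 0.2741] rpy [-3.14  -0.007  0.556] F [2.7 3.9 3.6] T [ 0.57 -0.64  0.01] op 0.219 q [ 0.    0.18 -0.01  1.38  0.    2.59]
foot_face [([0.5392, 0.0839, 0.1005], 0.88)]
fold_pivot [([0.5855, 0.0658, 0.2404], 0.8)]
```

View pics/s16.png

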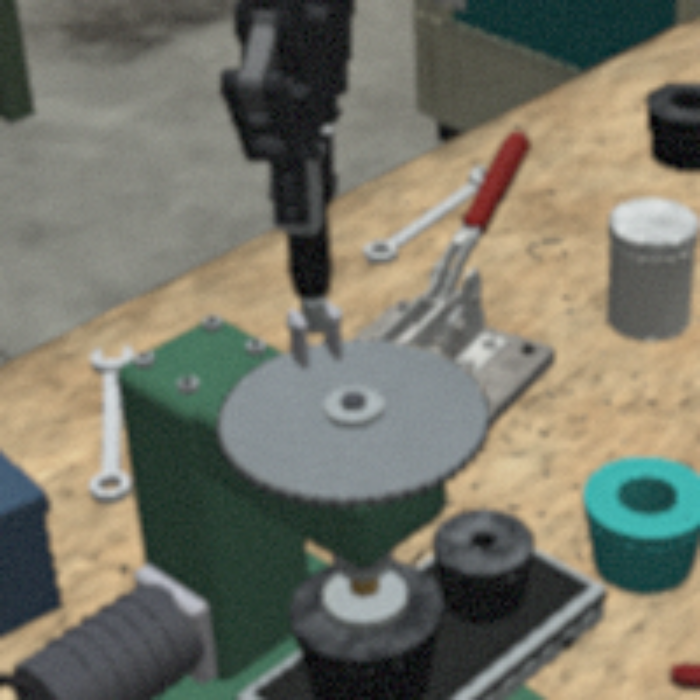

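Emit:
send_rows --increments '[0, 0, 0, -1.13, 0.5, 0, 1.2, 0, 0, 0, -1.21, 0.2, 0, 1.2, 0, 0, 0, -1.23, -0.12, 0, 1.2, 0, 0, 0, -1.15, -0.44, 0, 1.2, 0, 0, 0, -1.0, -0.72, 0, 1.2, 0, 0, 0, -0.78, -0.96, 0, 1.2, 0, 0, 0, -0.5, -1.12, 0, 1.2, 0, 0, 0, -0.19, -1.22, 0, 1.2, 0, 0, 0, 0.12, -1.23, 0, 1.2, 0, 0, 0, 0, 0, 0, 1.2]'

```text
time: 18.85
tcp_pos: [0.495, 0.0706, 0.2741]
eef_rot: [3.141, -0.0, 0.556]
ft_force: [-0.7, -0.0, 7.1]
opening: 0.218
```

Run:
```python
from meas import *
s=st(); p,d=viewer.camera('scene'); save('s17f',p); cv2.imwrite('pics/s17.png',cv2.resize(cv2.cvtColor(p,4)[130:330,160:360],None,fx=3.5,fy=3.5))
C=(.5400,.0843); print(np.rad2deg(np.arctan2(s['tcp_pos'][1]-C[1],s['tcp_pos'][0]-C[0])))
for n in ['foot_face','fold_pivot']:
        print(n,[(np.round(r['point'],4).tolist(),round(r['p'],2)) for r in viewer.tip_of('scene',n)])
```

```text
t 18.85 tcp [0.495  0.0706 0.2741] rpy [ 3.141 -0.     0.556] F [-0.7 -0.   7.1] T [-0.24  0.11  0.03] op 0.218 q [ 0.01  0.02 -0.18  1.36 -0.    2.6 ]
-163.03983133982692
foot_face [([0.5395, 0.0835, 0.0964], 0.54)]
fold_pivot [([0.4948, 0.0689, 0.2419], 0.88)]
```

View pics/s17.png

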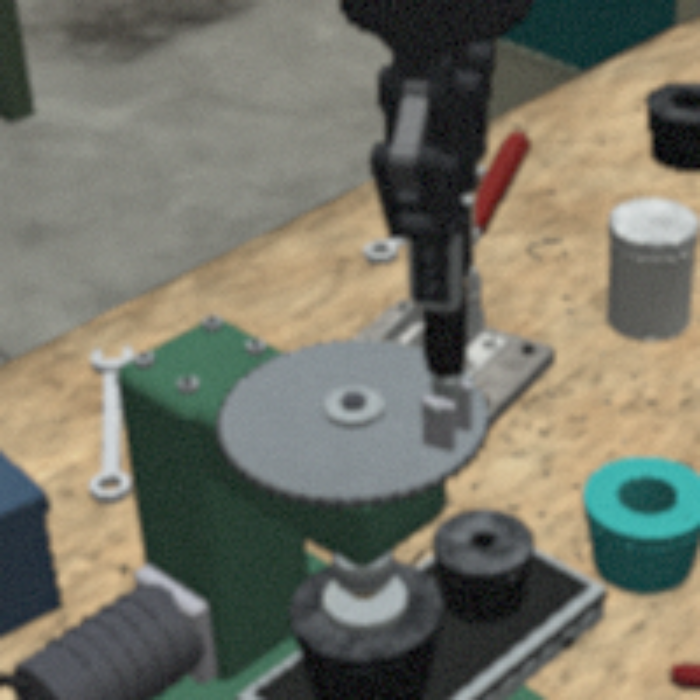

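Emit:
send_rows --increments '[0, 0, 0, 0.25, -0.8, 0, 1.2, 0, 0, 0, 0, 0, 0, 1.2]'

```text
time: 19.25
tcp_pos: [0.4932, 0.0782, 0.274]
eef_rot: [3.14, 0.0, 0.555]
ft_force: [0.3, -2.0, 6.1]
opening: 0.22
```

Run:
```python
from meas import *
s=st(); C=(.5400,.0843); a=np.rad2deg(np.arctan2(s['tcp_pos'][1]-C[1],s['tcp_pos'][0]-C[0])); print(a, 'turn',183.4-(360+a)+360, 'beta',np.deg2rad(a+180))
p,d=viewer.camera('scene'); save('s18f',p); cv2.imwrite('pics/s18.png',cv2.resize(cv2.cvtColor(p,4)[270:345,220:310],None,fx=8,fy=8,interpolation=cv2.INTER_CUBIC))
for n in ['foot_face','fold_pivot','handle_grip']:
        print(n,[(np.round(r['point'],4).tolist(),round(r['p'],2)) for r in viewer.tip_of('scene',n)])
q=cv2.imread('pics/s16f.png'); cv2.imwrite('pics/s16z.png',cv2.resize(q[270:345,220:310],None,fx=8,fy=8,interpolation=cv2.INTER_CUBIC))
```

```text
t 19.25 tcp [0.4932 0.0782 0.274 ] rpy [3.14  0.    0.555] F [ 0.3 -2.   6.1] T [-0.43  0.02 -0.01] op 0.22 q [ 0.03  0.02 -0.18  1.36 -0.    2.62]
-172.6222585754715 turn 356.0222585754715 beta 0.12876587921879898
foot_face [([0.5386, 0.0846, -0.0019], 0.71), ([0.5394, 0.0855, 0.0977], 0.54)]
fold_pivot [([0.4913, 0.0834, 0.2437], 0.89), ([0.5363, 0.0852, -0.0014], 0.34)]
handle_grip [([0.4893, 0.0793, 0.31], 0.9)]
```

View pics/s18.png

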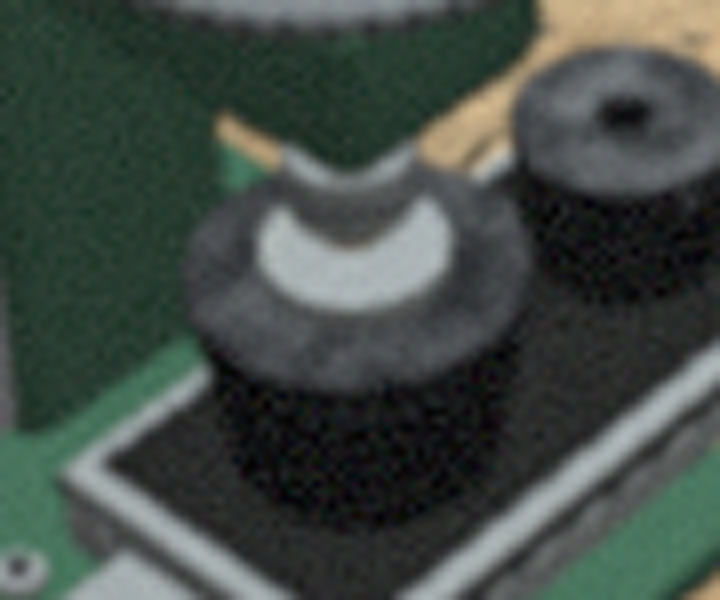

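View pics/s16z.png

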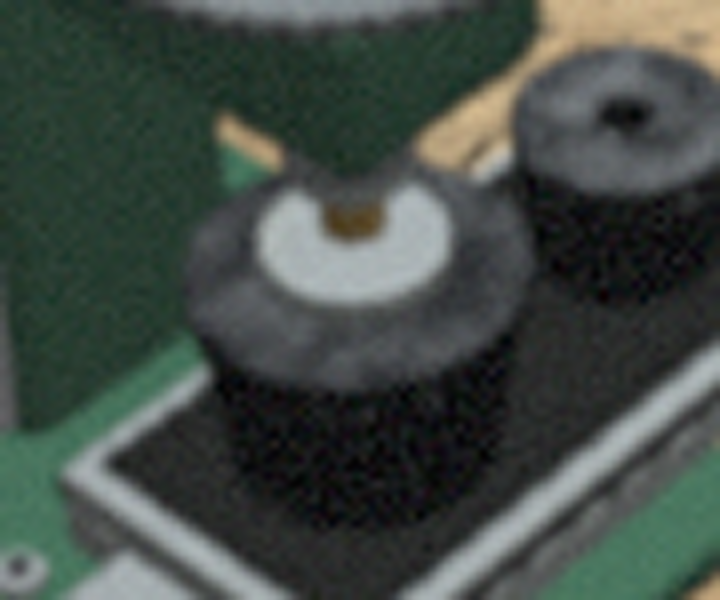

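Emit:
send_rows --increments '[0, 0, 0.143, 0, 0, 0, 1.2, 0, 0, 0.143, 0, 0, 0, 1.2, 0, 0, 0.144, 0, 0, 0, 1.2, 0, 0, 0, 1.26, 0, 0.11, 1.2, 0, 0, 0, 1.22, 0, 0.33, 1.2, 0, 0, 0, 1.14, 0, 0.53, 1.2, 0, 0, 0, 1.03, 0, 0.72, 1.2, 0, 0, 0, 0, 0, 0, 1.2]'

```text
time: 20.45
tcp_pos: [0.5392, 0.0841, 0.2557]
eef_rot: [3.141, 0.001, 0.125]
ft_force: [2.6, -1.2, 2.4]
opening: 0.217
```

Run:
```python
from meas import *
s=st(); p,d=viewer.camera('scene'); cv2.imwrite('pics/s19.png',cv2.resize(cv2.cvtColor(p,4)[130:330,160:360],None,fx=3.5,fy=3.5))
```

```text
t 20.45 tcp [0.5392 0.0841 0.2557] rpy [3.141e+00 1.000e-03 1.250e-01] F [ 2.6 -1.2  2.4] T [-0.36 -0.24  0.11] op 0.217 q [ 0.04  0.12 -0.12  1.33 -0.    3.05]
```

View pics/s19.png

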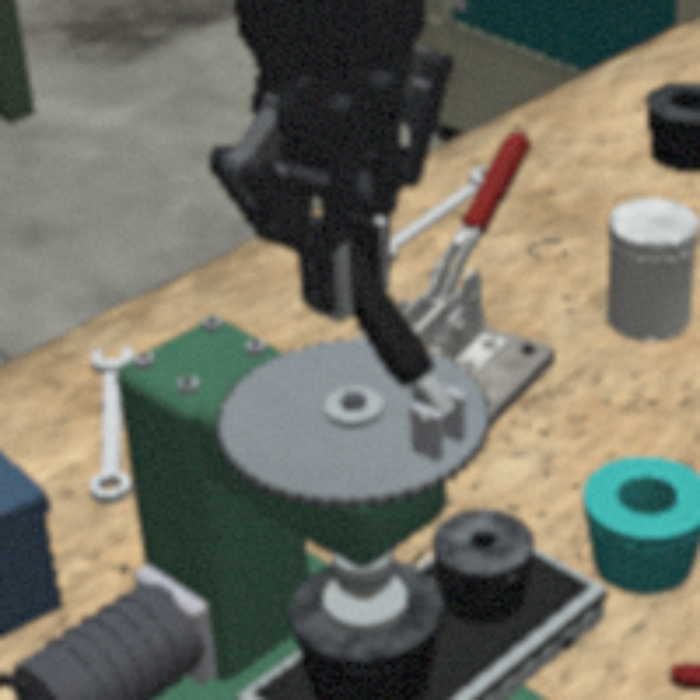

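Emit:
send_rows --increments '[0, 0, 0, 0.9, 0, 0.9, 1.2, 0, 0, 0, 0.72, 0, 1.03, 1.2, 0, 0, 0, 0.53, 0, 1.14, 1.2, 0, 0, 0, 0.33, 0, 1.22, 1.2, 0, 0, 0, 0.11, 0, 1.28, 1.2, 0, 0, 0, 0, 0, 0, 1.2]'

```text
time: 21.25
tcp_pos: [0.5652, 0.0876, 0.2]
eef_rot: [-3.141, -0.001, 0.125]
ft_force: [2.7, 1.7, 1.2]
opening: 0.22
```

Run:
```python
from meas import *
s=st(); p,d=viewer.camera('scene'); cv2.imwrite('pics/s20.png',cv2.resize(cv2.cvtColor(p,4)[180:280,200:330],None,fx=6,fy=6,interpolation=cv2.INTER_CUBIC))
```

```text
t 21.25 tcp [0.5652 0.0876 0.2   ] rpy [-3.141e+00 -1.000e-03  1.250e-01] F [2.7 1.7 1.2] T [ 0.27 -0.37  0.01] op 0.22 q [ 0.04  0.19 -0.16  1.23  0.    3.06]
```

View pics/s20.png

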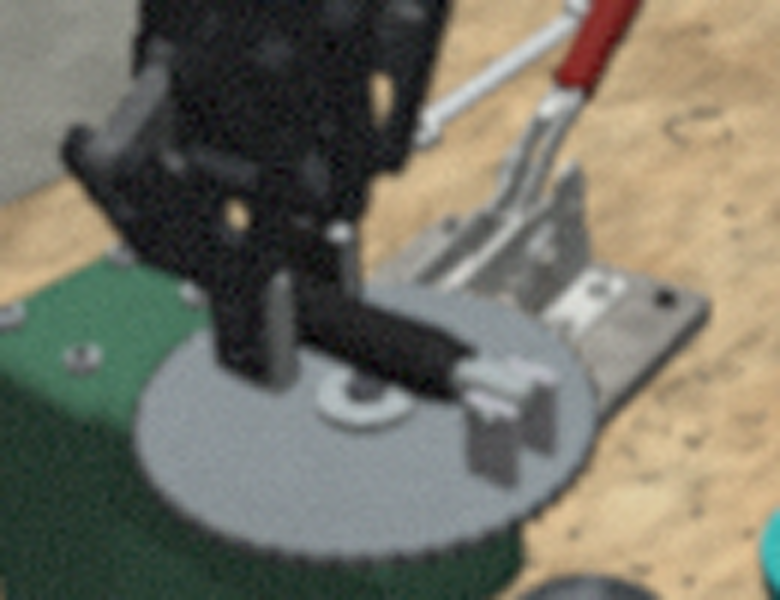

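Emit:
send_rows --increments '[0, 0, 0, 0, 0, 0, 4.5, 0, 0, 0, 0, 0, 0, 4.5, 0, 0, 0, 0, 0, 0, 4.5, 0, 0, 0, 0, 0, -2, 4.5, 0, 0, 0, 0, 0, -4, 4.5, 0, 0, 0, 0, 0, -4, 4.5, 0, 0, 0, 0, 0, 0, 4.5]'

```text
time: 22.18
tcp_pos: [0.567, 0.0872, 0.3048]
eef_rot: [3.141, -0.008, 0.125]
ft_force: [0.0, -1.0, -0.4]
opening: 0.53
```

Run:
```python
from meas import *
s=st(); p,d=viewer.camera('scene'); save('s21f',p); cv2.imwrite('pics/s21.png',cv2.resize(cv2.cvtColor(p,4)[180:340,180:340],None,fx=4.5,fy=4.5,interpolation=cv2.INTER_CUBIC))
p2,d2=large()
for n in ['foot_face','fold_pivot','handle_grip','large_stopper','stick_knob']:
        print(n,[(np.round(r['point'],4).tolist(),round(r['p'],2)) for r in viewer.tip_of('scene',n)])
s=telemetry.read_state(); p,d=viewer.camera('wrist'); Q=wcloud(p,d,s); save('w8',p)
m=sel(Q,(.44,0,.235),(.64,.17,.275))&(p.max(-1)<90); q=Q[m]
for x in np.arange(.50,.59,.01):
    r=q[abs(q[:,0]-x)<.005]; 
    if len(r): print(round(x,3),len(r),np.percentile(r[:,2],90).round(4))
```

```text
t 22.18 tcp [0.567  0.0872 0.3048] rpy [ 3.141 -0.008  0.125] F [ 0.  -1.  -0.4] T [ 0.01 -0.01  0.  ] op 0.53 q [ 0.04  0.15  0.01  1.43 -0.    3.06]
large [0.5385 0.0855]
foot_face [([0.5417, 0.08, 0.0988], 0.66)]
fold_pivot [([0.5389, 0.0855, 0.0978], 0.46), ([0.5376, -0.0009, 0.0488], 0.32)]
handle_grip [([0.5605, 0.0877, 0.2379], 0.56)]
large_stopper [([0.5244, -0.1273, -0.0029], 0.61), ([0.5393, 0.085, 0.0481], 0.59)]
stick_knob [([0.4612, -0.2973, 0.1227], 0.89), ([0.5382, 0.0849, -0.0026], 0.7)]
0.5 15 0.2427
0.51 299 0.2513
0.52 538 0.2524
0.53 579 0.2521
0.54 570 0.2517
0.55 557 0.2515
0.56 584 0.2515
0.57 598 0.2515
0.58 292 0.2511
```

View pics/s21.png

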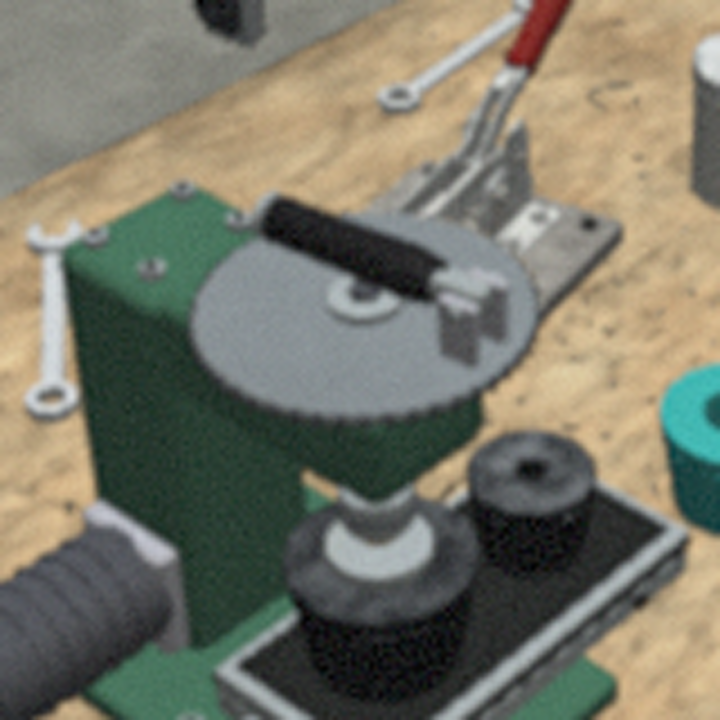

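Run:
```python
from rig import job, telemetry
print(telemetry.read_state()['time'], job.hand_in())
```

```text
the job is handed in; nothing more can be done
22.575 None
```

The job is handed in, at about 22.6 s on the robot's clock.

- **Jog stick and table:** I held the stick over to the right in four short jogs rather than one hold. After the last one the stick sprang back to centre. The last depth fit put the large stopper's centre about 0.3 mm from the foot axis in y. The scene picture suggests up to about 1 mm.
- **Handle and wheel:** I swung the handle upright, wound about 356° clockwise and folded the handle flat again. From the turn made and the starting gap, the foot is pushed in about 7.6 to 8 mm. That is worked out, not measured directly. The last pictures show the foot bearing on the stopper.
- **Last checks:** The top of the grip reads about 0.2515 m along its length, so the handle is flat. The gripper is clear of everything, with no force reading. The stick knob reads about 3 mm from its first position, within the detector's error and its return tolerance.

**Checks that disagreed:**
- **Finger tips:** In the pictures they sat about 30 mm short of the stated TCP. My first close on the handle therefore missed and the fingers shut just above the grip. I lowered the tool and gripped it properly.
- **First push on the stick:** It also sat high on the knob, and I redid it lower.
- **Foot position:** The last detection of the foot (y = 0.080) was 4 to 5 mm off every other reading, so I treated it as an outlier.

I did not re-measure the tin, marker or caliper. The arm never worked near them, and the marker and caliper looked in place in the wrist picture taken when the handle stood upright.

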